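# Sift the washed nuts from the hose couplings at the lavadero

## Robot

A 6-joint arm with a two-finger parallel gripper is mounted at the origin on the work surface. World frame = base frame: x ahead of the robot, y to its left, z up, the work surface at z = 0. Lengths are in m, angles in degrees, forces in N, time in s.
With the tool pointing down it reaches from about 0.375 to 0.9 m from the base axis. Payload 3.1 kg.
Tool frame: the origin (TCP) lies between the finger pads; the fingertips stand 22 mm ahead of it and the grasp point (between the pads) lies 3 mm ahead of it (bot.tip_extent is the distance from the TCP to the fingertips, in m); y points along the fingers, z is the direction in which the jaws open and shut, and the axes are right-handed (so a half turn about y gives the same grasp; the last joint's range is limited). The gripper opens to 87 mm and grips with 3 to 60 N. Pads are 19 mm wide; open, the fingers measure 117 mm over their backs; the gripper's body (75 mm by 190 mm) begins 51 mm behind the grasp point.
Start: joints at [63.226, 30.224, 82.088, -0, 67.689, -10.227], TCP at [0.178, 0.599, 0.245] pointing down, gripper open.
Joint ranges: [-176.69, 176.69], [-43.24, 126.21], [12.49, 139.97], [-82, 262], [0, 151.66], [-163.58, 163.58]. Speed limits (degrees/s): [159.86, 159.86, 180, 180, 180, 180].

## Interface

Orientations are given as a 3x3 rotation matrix whose columns are the frame's x, y, z axes.
In Python, from rig import bot, eyes, models gives the robot as it stands. The module is installed in compiled form; this text tells all that it offers.
- The arm moves only by the tool arm_command, never from a script. Its arguments are lists of equal length, an entry for each row: "translation": the shift along the tool's x, y, z each as a share of 0.08 m, from -1 to 1, a list of three; "rotation": the turn, a rotation vector about the tool's x, y, z each as a share of 60 degrees, from -1 to 1, a list of three; "grip": the closure, from -1 (fully open) to 1 (shut), so that 0 is half open. In form: {"translation": [[x, y, z], ...], "rotation": [[rx, ry, rz], ...], "grip": [grip, ...]}. A call has 1 to 5 rows; each row is the pose to reach, as a shift and turn from the pose commanded when the call began, along the tool's axes at that moment; what a row does not reach only later rows make up. A row lasts 1/10 s, in which the tool goes at most 50 mm and 8.59 degrees, less where a joint would pass 70% of its speed; a pose out of reach is approached as far as the arm can. A call with a number of a shift or a turn outside -1 to 1 is refused whole. A call with a gripper value outside its range is refused whole. The fingers move at their own pace and stop on an object; the grip force is fixed at half the most. Time passes only in rows, so rows that repeat a pose let the fingers close. It gives the time, the measured TCP pose, the force and the opening at its end, in the units of the state.
- bot.read_state(): the state, without advancing time (a new reading comes with each control period).
- eyes.capture(name): name is "scene" or "top" or "wrist"; returns a dict with "image" (400x640x3 uint8, blue, green, red), "mtx" (3x3 intrinsics, pixels), "dist_coeffs" ([k1, k2, p1, p2, k3] as OpenCV has them; the pictures are not rectified), "rvec" (rotation vector, rad) and "tvec" (3), from world to camera coordinates, as OpenCV has them; the wrist camera has in their place "hand_eye" (4x4, takes a point from camera to tool coordinates, whose origin is the TCP and whose axes are the tool frame's). Camera axes: x right, y down, z forward; pixel columns grow to the right and rows downward; lengths in m; the calibration is good to about 2 mm. A picture is of the moment at which its call begins: read the wrist's pose just before it. There is no depth.
- bot.hand_in(): hands the job in, once; it reports no verdict.
Trained networks look in the newest picture that a camera, given by its name, has taken for a name from the list of things; names that differ only in an ending like _2 or _b are one class to them, and where a whole thing is asked for, a point or a joint stands for the part that bears it (a point fixed in the world has none). Each returns a list of dicts, best first, with "conf" (0 to 1); they miss things now and then, are a little off and sometimes report something else, mostly with a low value. They report only what shows in the picture. A call takes as long as a camera call. They do not tell look-alikes from the thing itself.
- models.recognise(camera, thing): "extent" ([left, top, right, bottom] as shares, 0 to 1, of the picture: columns of its width, rows of its height, round what is visible of it).
- models.spot_point(camera, thing): "point" ([column, row] as shares, 0 to 1, of the picture: columns of its width, rows of its height: a listed point, or the origin of a listed thing).
The state is a dict: "time_s": time; "joint_positions": joint angles; "qvel": joint speeds; "tau": joint torques, N m; "position": TCP position; "tcp_rot": TCP orientation; "force": force on the tool from outside, world axes, zero at the start; "moment": the same for the moment, N m; "opening": opening from 0.0 (shut) to 1.0 (fully open).
Only numpy, scipy, OpenCV 4.12 (cv2) and the standard library are available. Lean on these libraries where they do the work, as an engineer would, in place of code of your own. Each camera call takes 0.05 s, during which the arm holds its last target. There are 200 camera calls.

## Task

Pull the blue footed sieve out from under the low shelf and stand it in the aluminium tray, then tip everything in the red-handled scoop into the sieve and set the empty scoop back down upright on the cement. Lift the sieve a little by its handle and give it several quick shakes side to side across the middle of the tray, until every square steel nut has dropped through into the tray and only the brass couplings are left in the sieve. Finally slide the sieve with the couplings back in under the low shelf, so that its whole pan is beneath the shelf with the handle sticking out at the front, and leave the canister, brush and clothespins where they are.

Things in the scene. Friction and masses are not known exactly. Their poses are not given: they have to be found in the camera images.
- sieve: blue plastic footed sieve, 0.2 kg; origin under the centre of its pan at the level of the feet, z up. Pan 124 (x) x 118 (y) mm outside, open top, walls 4 mm thick reaching from 30 to 66 mm above the feet. Below its floor are only four thin corner feet. A straight white handle runs from the pan along -x to x = -177 mm
- sieve_floor (a point): middle of the sieve's floor, on its top, 34 mm above the feet. A flat solid strip, y = -19 to +19 mm, then on each side an open slot 20 mm wide (|y| = 19 to 39 mm) over the full length in x, then a flat edge bar 16 mm wide. Nuts lying on the solid parts stay until the sieve is shaken along y with over about 4.5 m/s2 (e.g. quick strokes of 60 mm in 0.2 s; vary them)
- sieve_grip (a point): point to grip on the sieve's white handle: 135 mm from the pan's centre along the sieve's -x, on the handle's centre line, 55 mm above the feet. The handle is 20 mm wide (y) and 22 mm high
- scoop: aluminium scoop with a red handle, 0.25 kg, holding nuts and couplings at the start; origin under the centre of its pan, z up. Pan 84 (x) x 140 (y) mm, floor and walls 3 mm thick, walls 40 mm high on both x sides and the +y side; the -y side is fully open and pours. Handle along -x from x = -42 to -152 mm
- scoop_grip (a point): point to grip on the scoop's handle (18 mm wide in y, 20 mm high): 110 mm from the pan's centre along the scoop's -x, on the handle's centre line, 40 mm above the underside
- scoop_lip (a point): middle of the scoop's open pouring edge, on the floor's top (3 mm above the underside), 70 mm from the pan's centre along the scoop's -y. Tipped about the handle, parts begin to slide out at about 25 degrees, all leave by 40 to 45
- tray: open aluminium catch tray, fixed; origin under its centre, z up. 180 (x) x 220 (y) x 25 mm high outside, walls and floor 3 mm thick. The sieve stands in it with its handle (towards -x) passing over the near wall
- shelf: low shelf, fixed; origin on the cement under the middle of its slab, z up. Slab 170 (x) x 226 (y) mm, underside 100 mm and top 112 mm above the cement. Open only at the front (-x); a back wall stands behind it, front face at x = +85 mm, and side walls leave 198 mm between them (y = -99 to +99 mm). The sieve's place is under it, handle to the front
- nut0: square steel nut, 14 x 14 mm and 7 mm thick; origin at its centre (None if absent this time)
- nut1: square steel nut, 14 x 14 mm and 7 mm thick; origin at its centre (None if absent this time)
- nut2: square steel nut, 14 x 14 mm and 7 mm thick; origin at its centre (None if absent this time)
- nut3: square steel nut, 14 x 14 mm and 7 mm thick; origin at its centre (None if absent this time)
- nut4: square steel nut, 14 x 14 mm and 7 mm thick; origin at its centre (None if absent this time)
- nut5: square steel nut, 14 x 14 mm and 7 mm thick; origin at its centre (None if absent this time)
- nut6: square steel nut, 14 x 14 mm and 7 mm thick; origin at its centre (None if absent this time)
- nut7: square steel nut, 14 x 14 mm and 7 mm thick; origin at its centre (None if absent this time)
- coupling0: brass hose coupling, cylinder 34 mm diameter and 30 mm high, too big for the slots; origin at its centre (None if absent this time)
- coupling1: brass hose coupling, cylinder 34 mm diameter and 30 mm high, too big for the slots; origin at its centre (None if absent this time)
- coupling2: brass hose coupling, cylinder 34 mm diameter and 30 mm high, too big for the slots; origin at its centre (None if absent this time)
- canister: grey screw-top canister, 90 mm diameter, 130 mm high; origin under its centre. Leave it alone
- brush: wooden scrub brush, 50 x 140 x 40 mm; origin under its centre. Leave it alone
- clothespin0: blue clothespin, 70 x 10 x 12 mm; origin under its centre. Leave it alone
- clothespin1: blue clothespin like the other. Leave it alone
There are look-alikes about, which are no part of the job. Leave any brown look-alike of the scoop alone.

How it is judged:
By the outcome, as a careful person would: the job done as asked, in the order asked, and still so for the second after the job is handed in, with the robot touching nothing.
Of nut0, nut1, nut2, nut3, nut4, nut5, nut6, nut7 only 5 to 8 are there at a start; the rules pass over those that are not, and their reading is None.
Of coupling0, coupling1, coupling2 only 1 to 3 are there at a start; the rules pass over those that are not, and their reading is None.
At some moment in a run one of sieve may be knocked a few centimetres aside while the robot is not near it.
It also fails if it takes over 176 s, if anything falls off the work surface, if the arm or the gripper's body presses on something with over 40 N, if the wrist force passes 120 N, or if a joint passes its speed limit or range.

## Working session

There is one attempt and no reset: what is moved stays moved. The work goes in short steps, Python scripts to look and compute and a tool call to move; the robot and the scene stay as the last step left them, time stands still between calls to the robot, and variables do not carry over. Pictures are saved under pics/ and viewed, about 12 in all and at most 16, crops included, and the job is handed in when it is done.

Besides the shell and the picture viewer there is one more tool, called by a JSON object that holds its "api" and its "payload", one argument or row to a line. arm_command: Moves the arm, as the interface text tells. Shift numbers are shares of 0.08 m and turn numbers shares of 60 degrees, none past 1 either way. Its arguments: {"type":"object","properties":{"translation":{"type":"array"},"rotation":{"type":"array"},"grip":{"type":"array"}},"required":["translation","rotation","grip"]}

```bash
mkdir -p pics
cat > h.py <<'E'
import numpy as np, cv2
from rig import bot, eyes, models
def cap(name, fn=None):
    st=bot.read_state(); c=eyes.capture(name); c['st']=st
    if fn: cv2.imwrite('pics/'+fn+'.png', c['image'])
    return c
def campose(c):
    if 'rvec' in c:
        R=cv2.Rodrigues(np.array(c['rvec'],float))[0]; t=np.array(c['tvec'],float).ravel()
        return R.T, -R.T@t
    H=np.array(c['hand_eye']); T=np.eye(4); T[:3,:3]=np.array(c['st']['tcp_rot']); T[:3,3]=c['st']['position']
    W=T@H; return W[:3,:3],W[:3,3]
def px2w(c,px,z):
    u=cv2.undistortPoints(np.array(px,float).reshape(-1,1,2),np.array(c['mtx']),np.array(c['dist_coeffs'])).reshape(-1,2)
    R,p=campose(c); d=np.c_[u,np.ones(len(u))]@R.T
    return p+d*((z-p[2])/d[:,2])[:,None]
def w2px(c,P):
    R,p=campose(c); 
    return cv2.projectPoints((np.array(P,float).reshape(-1,3)-p)@R,np.zeros(3),np.zeros(3),np.array(c['mtx']),np.array(c['dist_coeffs']))[0].reshape(-1,2)
def spots(cam,c,thing,z,n=3,mn=0.2):
    for d in models.spot_point(cam,thing)[:n]:
        if d['conf']<mn: continue
        p=np.array(d['point'])*[640,400]
        print(cam,thing,round(d['conf'],2),p.round(0),px2w(c,p,z)[0].round(4))
E
python3 - <<'E'
from h import *
s=bot.read_state(); print({k:np.round(v,3).tolist() for k,v in s.items()})
for cam in ['scene','top']:
    c=cap(cam,cam+'0'); print(cam, campose(c)[1].round(3))
    for t,z in [('sieve',0),('sieve_floor',.034),('sieve_grip',.055),('scoop',0),('scoop_grip',.04),('scoop_lip',.003),('tray',0),('shelf',0),('canister',0),('brush',0),('clothespin0',0)]:
        spots(cam,c,t,z)
E
```

```text
{'time_s': 0.0, 'joint_positions': [63.224, 30.281, 82.156, 0.0, 67.69, -10.227], 'qvel': [0.017, 0.114, 0.067, 0.012, -0.047, -0.057], 'tau': [0.001, -44.004, -17.659, 0.063, 0.058, -0.0], 'position': [0.178, 0.598, 0.244], 'tcp_rot': [[0.959, -0.001, 0.285], [-0.285, -0.002, 0.959], [-0.0, -1.0, -0.002]], 'force': [0.254, -0.474, -0.401], 'moment': [-0.041, 0.037, -0.064], 'opening': 1.0}
scene [1.258 0.478 1.19 ]
scene sieve 0.37 [192. 174.] [ 0.605  -0.3025  0.    ]
scene sieve_grip 0.47 [217. 134.] [ 0.4644 -0.2932  0.055 ]
scene scoop 0.97 [376. 250.] [0.5681 0.3234 0.    ]
scene scoop 0.87 [396. 185.] [0.325  0.2821 0.    ]
scene scoop_grip 0.69 [385. 209.] [0.4537 0.2937 0.04  ]
scene scoop_grip 0.6 [412. 154.] [0.2159 0.2833 0.04  ]
scene scoop_lip 0.59 [377. 174.] [0.316 0.209 0.003]
scene scoop_lip 0.56 [348. 241.] [0.5827 0.2402 0.003 ]
scene tray 0.7 [298. 205.] [0.5435 0.0521 0.    ]
scene tray 0.36 [361. 236.] [0.5483 0.2669 0.    ]
scene shelf 0.59 [190. 172.] [ 0.6008 -0.3129  0.    ]
scene canister 0.75 [258. 265.] [0.7758 0.0575 0.    ]
scene canister 0.61 [352. 24
[... 478 characters left out ...]
04  ]
top scoop_grip 0.68 [239. 342.] [0.2082 0.2819 0.04  ]
top scoop_grip 0.61 [389. 128.] [ 0.7462 -0.1097  0.04  ]
top scoop_lip 0.97 [258. 190.] [0.591  0.2448 0.003 ]
top scoop_lip 0.84 [273. 295.] [0.3169 0.2027 0.003 ]
top scoop_lip 0.66 [151. 252.] [0.431  0.5201 0.003 ]
top tray 0.6 [330. 198.] [0.5654 0.0504 0.    ]
top shelf 0.6 [461. 176.] [ 0.6189 -0.3063  0.    ]
top shelf 0.3 [248. 194.] [0.5834 0.2714 0.    ]
top canister 0.71 [333. 125.] [0.7727 0.0367 0.    ]
top brush 0.76 [251. 142.] [0.7302 0.2635 0.    ]
top brush 0.73 [468. 226.] [ 0.4826 -0.3106  0.    ]
top clothespin0 0.65 [388. 131.] [ 0.7534 -0.1135  0.    ]
top clothespin0 0.55 [155. 250.] [0.4373 0.512  0.    ]
```

View pics/scene0.png

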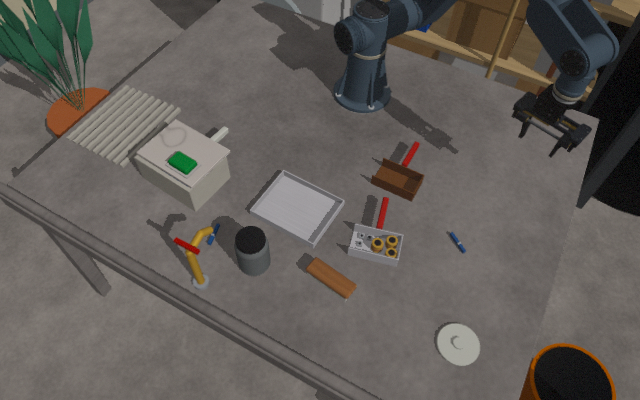

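View pics/top0.png

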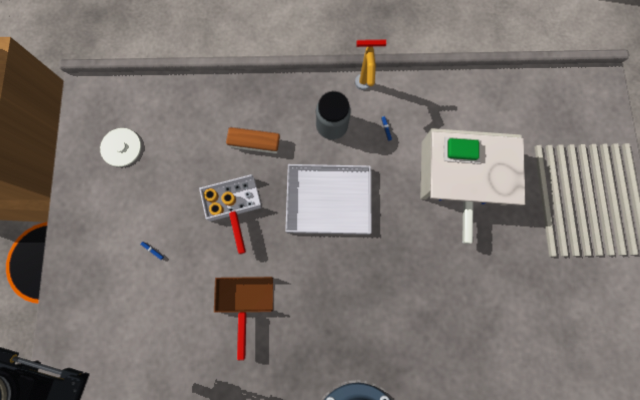

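Run:
```python
from h import *
im=cv2.imread('pics/top0.png')
a=cv2.resize(im[115:255,415:535],None,fx=4,fy=4,interpolation=cv2.INTER_CUBIC)
b=cv2.resize(im[150:260,190:380],None,fx=1.65,fy=1.65,interpolation=cv2.INTER_CUBIC)
o=np.zeros((560,800,3),np.uint8); o[:,:480]=a; o[:b.shape[0],484:484+b.shape[1]]=b[:,:316]
cv2.imwrite('pics/c1.png',o)
```

```text
(no output)
```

View pics/c1.png

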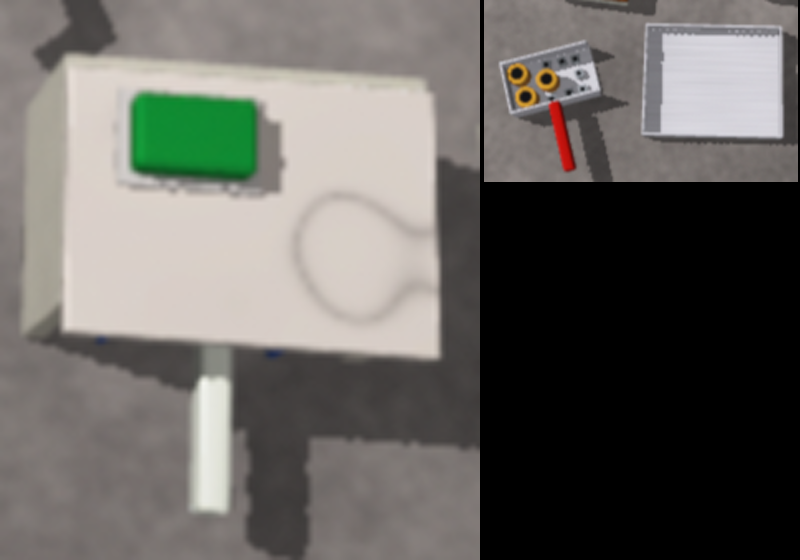

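Run:
```python
from h import *
c=cap('top')
A=lambda L:[(415+(u+.5)/4-.5,115+(v+.5)/4-.5) for u,v in L]
B=lambda L:[(190+(u-484)/1.65,150+v/1.65) for u,v in L]
print('shelf\n',px2w(c,A([(63,332),(440,357),(433,92),(67,66)]),.112).round(3))
print('handle top\n',px2w(c,A([(191,490),(230,490),(198,380),(232,380)]),.066).round(3))
print('end low\n',px2w(c,A([(191,512),(230,512)]),.046).round(3))
print('feet\n',px2w(c,A([(100,340),(272,352)]),.0).round(3),px2w(c,A([(100,340),(272,352)]),.03).round(3))
print('tray\n',px2w(c,B([(646,25),(781,27),(783,136),(643,134)]),.025).round(3))
print('scoop top\n',px2w(c,B([(501,63),(585,42),(601,95),(513,113)]),.04).round(3))
print('scoop handle\n',px2w(c,B([(555,104),(570,170)]),.05).round(3))
R=np.array(bot.read_state()['tcp_rot']); from scipy.spatial.transform import Rotation as Ro
```

```text
shelf
 [[ 0.539 -0.187  0.112]
 [ 0.519 -0.412  0.112]
 [ 0.686 -0.428  0.112]
 [ 0.708 -0.202  0.112]]
handle top
 [[ 0.447 -0.271  0.066]
 [ 0.446 -0.295  0.066]
 [ 0.516 -0.282  0.066]
 [ 0.515 -0.303  0.066]]
end low
 [[ 0.435 -0.277  0.046]
 [ 0.435 -0.301  0.046]]
feet
 [[ 0.556 -0.242  0.   ]
 [ 0.545 -0.356  0.   ]] [[ 0.55  -0.233  0.03 ]
 [ 0.54  -0.344  0.03 ]]
tray
 [[ 0.653  0.161  0.025]
 [ 0.645 -0.057  0.025]
 [ 0.468 -0.052  0.025]
 [ 0.476  0.167  0.025]]
scoop top
 [[0.591 0.388 0.04 ]
 [0.622 0.257 0.04 ]
 [0.537 0.231 0.04 ]
 [0.511 0.367 0.04 ]]
scoop handle
 [[0.522 0.3   0.05 ]
 [0.42  0.275 0.05 ]]
```

{"api": "arm_command", "payload": {
  "translation": [
    [0, 0, 0],
    [0, 0, 0]
  ],
  "rotation": [
    [0, -0.1, 0],
    [0, -0.175, 0]
  ],
  "grip": [-1, -1]
}}

```text
time_s: 1.45
position: [0.178, 0.5991, 0.2445]
tcp_rot: [[0.995, -0.0, 0.102], [-0.102, -0.0, 0.995], [-0.0, -1.0, -0.0]]
force: [0.6, 0.6, 0.2]
opening: 1.0
```

{"api": "arm_command", "payload": {
  "translation": [
    [0.3, 0, -0.32],
    [0.6, 0, -0.64],
    [0.9, 0, -0.967]
  ],
  "rotation": [
    [0, 0, 0],
    [0, 0, 0],
    [0, 0, 0]
  ],
  "grip": [-1, -1, -1]
}}

```text
time_s: 1.75
position: [0.2418, 0.5139, 0.2445]
tcp_rot: [[0.995, 0.0, 0.104], [-0.104, 0.0, 0.995], [0.0, -1.0, 0.0]]
force: [0.0, 0.2, 0.3]
opening: 1.002
```

{"api": "arm_command", "payload": {
  "translation": [
    [0.3, 0, -0.32],
    [0.6, 0, -0.64],
    [0.9, 0, -0.967]
  ],
  "rotation": [
    [0, 0, 0],
    [0, 0, 0],
    [0, 0, 0]
  ],
  "grip": [-1, -1, -1]
}}

```text
time_s: 2.05
position: [0.3056, 0.4291, 0.2447]
tcp_rot: [[0.994, 0.001, 0.105], [-0.105, 0.0, 0.994], [0.0, -1.0, 0.0]]
force: [0.5, 0.3, 0.2]
opening: 1.005
```

{"api": "arm_command", "payload": {
  "translation": [
    [0.3, 0, -0.32],
    [0.6, 0, -0.64],
    [0.9, 0, -0.967]
  ],
  "rotation": [
    [0, 0, 0],
    [0, 0, 0],
    [0, 0, 0]
  ],
  "grip": [-1, -1, -1]
}}

```text
time_s: 2.35
position: [0.3692, 0.3445, 0.2448]
tcp_rot: [[0.994, 0.001, 0.105], [-0.105, 0.0, 0.994], [0.001, -1.0, 0.0]]
force: [0.3, -0.4, 0.2]
opening: 1.0
```

{"api": "arm_command", "payload": {
  "translation": [
    [0.3, 0, -0.32],
    [0.6, 0, -0.64],
    [0.9, 0, -0.967]
  ],
  "rotation": [
    [0, 0, 0],
    [0, 0, 0],
    [0, 0, 0]
  ],
  "grip": [-1, -1, -1]
}}

```text
time_s: 2.65
position: [0.4326, 0.2599, 0.2448]
tcp_rot: [[0.994, 0.001, 0.105], [-0.105, 0.0, 0.994], [0.001, -1.0, 0.0]]
force: [-0.1, 0.4, -0.6]
opening: 1.002
```

{"api": "arm_command", "payload": {
  "translation": [
    [0.3, 0, -0.32],
    [0.6, 0, -0.64],
    [0.9, 0, -0.967]
  ],
  "rotation": [
    [0, 0, 0],
    [0, 0, 0],
    [0, 0, 0]
  ],
  "grip": [-1, -1, -1]
}}

```text
time_s: 2.95
position: [0.4961, 0.1753, 0.2448]
tcp_rot: [[0.994, 0.001, 0.105], [-0.105, 0.0, 0.994], [0.001, -1.0, 0.0]]
force: [-0.4, 1.0, 0.5]
opening: 1.0
```

Works well; continue.

{"api": "arm_command", "payload": {
  "translation": [
    [0.03, 0, -0.48],
    [0.0625, 0, -0.967]
  ],
  "rotation": [
    [0, 0, 0],
    [0, 0, 0]
  ],
  "grip": [-1, -1]
}}

```text
time_s: 3.15
position: [0.4927, 0.0977, 0.2446]
tcp_rot: [[0.994, 0.001, 0.105], [-0.105, -0.0, 0.994], [0.001, -1.0, 0.0]]
force: [0.6, 0.1, 0.6]
opening: 1.001
```

{"api": "arm_command", "payload": {
  "translation": [
    [0.03, 0, -0.48],
    [0.0625, 0, -0.967]
  ],
  "rotation": [
    [0, 0, 0],
    [0, 0, 0]
  ],
  "grip": [-1, -1]
}}

```text
time_s: 3.35
position: [0.4888, 0.0201, 0.2447]
tcp_rot: [[0.994, 0.001, 0.105], [-0.105, -0.0, 0.994], [0.001, -1.0, -0.0]]
force: [0.5, 0.2, -0.3]
opening: 0.995
```

{"api": "arm_command", "payload": {
  "translation": [
    [0.03, 0, -0.48],
    [0.0625, 0, -0.967]
  ],
  "rotation": [
    [0, 0, 0],
    [0, 0, 0]
  ],
  "grip": [-1, -1]
}}

```text
time_s: 3.55
position: [0.4855, -0.0574, 0.2448]
tcp_rot: [[0.994, 0.001, 0.105], [-0.105, -0.0, 0.994], [0.001, -1.0, -0.0]]
force: [1.5, -0.3, -0.5]
opening: 0.998
```

{"api": "arm_command", "payload": {
  "translation": [
    [0.03, 0, -0.48],
    [0.0625, 0, -0.967]
  ],
  "rotation": [
    [0, 0, 0],
    [0, 0, 0]
  ],
  "grip": [-1, -1]
}}

```text
time_s: 3.75
position: [0.4823, -0.1349, 0.2448]
tcp_rot: [[0.994, 0.001, 0.106], [-0.106, -0.0, 0.994], [0.001, -1.0, -0.0]]
force: [0.4, 0.8, 0.1]
opening: 0.999
```

{"api": "arm_command", "payload": {
  "translation": [
    [0.03, 0, -0.48],
    [0.0625, 0, -0.967]
  ],
  "rotation": [
    [0, 0, 0],
    [0, 0, 0]
  ],
  "grip": [-1, -1]
}}

```text
time_s: 3.95
position: [0.4791, -0.2124, 0.2448]
tcp_rot: [[0.994, 0.001, 0.106], [-0.106, -0.0, 0.994], [0.001, -1.0, -0.0]]
force: [0.0, 0.5, 0.5]
opening: 1.0
```

{"api": "arm_command", "payload": {
  "translation": [
    [0.03, 0, -0.48],
    [0.0625, 0, -0.967],
    [0.0625, 0, -0.967]
  ],
  "rotation": [
    [0, 0, 0],
    [0, 0, 0],
    [0, 0, 0]
  ],
  "grip": [-1, -1, -1]
}}

```text
time_s: 4.25
position: [0.4767, -0.2938, 0.2449]
tcp_rot: [[0.994, 0.003, 0.11], [-0.11, -0.004, 0.994], [0.003, -1.0, -0.004]]
force: [0.5, 0.3, 0.2]
opening: 1.001
```

Run:
```python
from h import *
c=cap('wrist','w1'); print(c['st']['position'],campose(c)[1].round(3))
spots('wrist',c,'sieve_grip',.055); spots('wrist',c,'sieve',0)
```

```text
[ 0.47668194 -0.29382914  0.24490568] [ 0.408 -0.287  0.385]
wrist sieve_grip 0.65 [319. 181.] [ 0.4764 -0.2907  0.055 ]
```

View pics/w1.png

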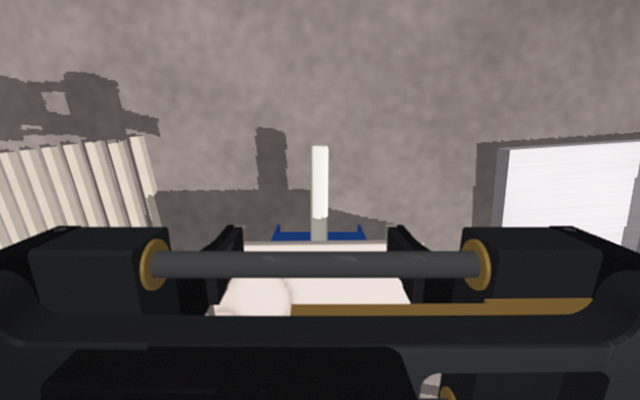

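{"api": "arm_command", "payload": {
  "translation": [
    [0, 0.39, 0.015],
    [0, 0.78, 0.03]
  ],
  "rotation": [
    [0, 0, 0],
    [0, 0, 0]
  ],
  "grip": [-1, -1]
}}

```text
time_s: 4.6
position: [0.4771, -0.2847, 0.1826]
tcp_rot: [[0.995, 0.002, 0.104], [-0.104, -0.002, 0.995], [0.002, -1.0, -0.001]]
force: [0.6, -0.1, 0.5]
opening: 1.004
```

{"api": "arm_command", "payload": {
  "translation": [
    [0, 0.39, 0],
    [0, 0.78, 0]
  ],
  "rotation": [
    [0, 0, 0],
    [0, 0, 0]
  ],
  "grip": [-1, -1]
}}

```text
time_s: 4.8
position: [0.4766, -0.2839, 0.1191]
tcp_rot: [[0.995, 0.0, 0.103], [-0.103, 0.0, 0.995], [0.0, -1.0, 0.0]]
force: [0.7, 0.4, 0.5]
opening: 0.996
```

{"api": "arm_command", "payload": {
  "translation": [
    [0, 0.39, 0],
    [0, 0.78, 0],
    [0, 0.78, 0]
  ],
  "rotation": [
    [0, 0, 0],
    [0, 0, 0],
    [0, 0, 0]
  ],
  "grip": [-1, -1, -1]
}}

```text
time_s: 5.1
position: [0.4743, -0.2822, 0.0541]
tcp_rot: [[0.995, -0.007, 0.104], [-0.104, 0.006, 0.995], [-0.007, -1.0, 0.006]]
force: [0.5, 0.2, 0.9]
opening: 0.997
```

{"api": "arm_command", "payload": {
  "translation": [
    [0, 0, 0],
    [0, 0, 0],
    [0, 0, 0],
    [0, 0, 0],
    [0, 0, 0]
  ],
  "rotation": [
    [0, 0, 0],
    [0, 0, 0],
    [0, 0, 0],
    [0, 0, 0],
    [0, 0, 0]
  ],
  "grip": [0, 0.3, 0.6, 1, 1]
}}

```text
time_s: 5.6
position: [0.4768, -0.2862, 0.0584]
tcp_rot: [[0.994, 0.001, 0.105], [-0.105, -0.001, 0.994], [0.002, -1.0, -0.001]]
force: [0.3, -0.3, 0.6]
opening: 0.634
```

{"api": "arm_command", "payload": {
  "translation": [
    [0, 0, 0],
    [0, 0, 0],
    [0, 0, 0],
    [0, 0, 0],
    [0, 0, 0]
  ],
  "rotation": [
    [0, 0, 0],
    [0, 0, 0],
    [0, 0, 0],
    [0, 0, 0],
    [0, 0, 0]
  ],
  "grip": [1, 1, 1, 1, 1]
}}

```text
time_s: 6.1
position: [0.4765, -0.286, 0.0573]
tcp_rot: [[0.994, 0.0, 0.106], [-0.106, -0.0, 0.994], [0.0, -1.0, -0.0]]
force: [0.4, -0.5, 0.0]
opening: 0.226
```

{"api": "arm_command", "payload": {
  "translation": [
    [0, -0.05, 0],
    [0, -0.1, 0],
    [0, -0.1, 0]
  ],
  "rotation": [
    [0, 0, 0],
    [0, 0, 0],
    [0, 0, 0]
  ],
  "grip": [1, 1, 1]
}}

```text
time_s: 6.4
position: [0.4764, -0.2857, 0.0657]
tcp_rot: [[0.994, -0.0, 0.105], [-0.105, -0.0, 0.994], [-0.0, -1.0, -0.0]]
force: [0.5, -0.1, -2.4]
opening: 0.226
```

{"api": "arm_command", "payload": {
  "translation": [
    [-0.12, 0, 0],
    [-0.4, 0, 0],
    [-0.7, 0, 0]
  ],
  "rotation": [
    [0, 0, 0],
    [0, 0, 0],
    [0, 0, 0]
  ],
  "grip": [1, 1, 1]
}}

```text
time_s: 6.7
position: [0.4197, -0.2795, 0.0653]
tcp_rot: [[0.995, -0.0, 0.104], [-0.104, 0.0, 0.995], [-0.0, -1.0, 0.0]]
force: [-0.2, -0.6, -2.7]
opening: 0.228
```

{"api": "arm_command", "payload": {
  "translation": [
    [-0.25, 0, 0],
    [-0.5, 0, 0],
    [-0.7, 0, 0]
  ],
  "rotation": [
    [0, 0, 0],
    [0, 0, 0],
    [0, 0, 0]
  ],
  "grip": [1, 1, 1]
}}

```text
time_s: 7.0
position: [0.363, -0.273, 0.0654]
tcp_rot: [[0.994, -0.001, 0.105], [-0.105, 0.001, 0.994], [-0.002, -1.0, 0.001]]
force: [-0.2, -0.1, -1.8]
opening: 0.231
```

{"api": "arm_command", "payload": {
  "translation": [
    [-0.25, 0, 0],
    [-0.5, 0, 0],
    [-0.68, 0, 0],
    [-0.72, 0, 0]
  ],
  "rotation": [
    [0, 0, 0],
    [0, 0, 0],
    [0, 0, 0],
    [0, 0, 0]
  ],
  "grip": [1, 1, 1, 1]
}}

```text
time_s: 7.4
position: [0.3059, -0.2669, 0.0654]
tcp_rot: [[0.994, -0.002, 0.107], [-0.107, 0.002, 0.994], [-0.002, -1.0, 0.002]]
force: [0.5, -0.2, -2.2]
opening: 0.221
```

Run:
```python
from h import *
c=cap('scene'); im=c['image']
c2=cap('top'); a=cv2.resize(im[80:260,140:340],None,fx=2,fy=2); b=cv2.resize(c2['image'][120:300,380:560],None,fx=2.2,fy=2.2)
o=np.zeros((400,800,3),np.uint8); o[:360,:400]=a; o[:396,404:800]=b; cv2.imwrite('pics/p1.png',o)
```

```text
(no output)
```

View pics/p1.png

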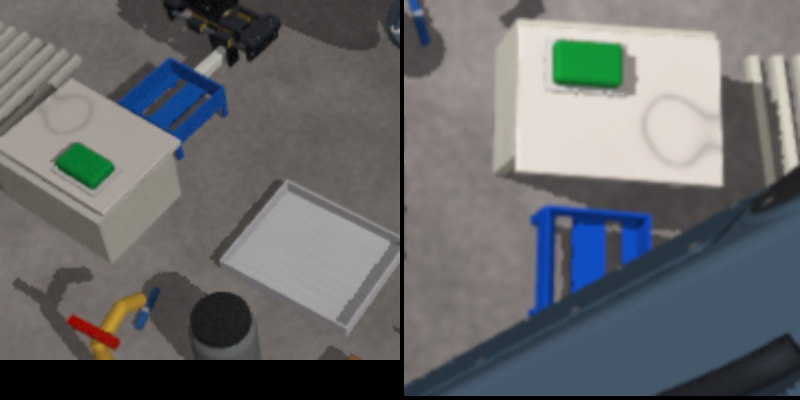

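{"api": "arm_command", "payload": {
  "translation": [
    [0, -0.3, 0],
    [0, -0.62, 0],
    [0, -0.62, 0]
  ],
  "rotation": [
    [0, 0, 0],
    [0, 0, 0],
    [0, 0, 0]
  ],
  "grip": [1, 1, 1]
}}

```text
time_s: 7.8
position: [0.3097, -0.27, 0.117]
tcp_rot: [[0.995, 0.004, 0.104], [-0.104, -0.006, 0.995], [0.005, -1.0, -0.006]]
force: [0.9, -1.9, -2.6]
opening: 0.228
```

{"api": "arm_command", "payload": {
  "translation": [
    [0, 0, 0.15],
    [0, 0, 0.45],
    [0, 0, 0.844]
  ],
  "rotation": [
    [0, 0, 0],
    [0, 0, 0],
    [0, 0, 0]
  ],
  "grip": [1, 1, 1]
}}

```text
time_s: 8.1
position: [0.3151, -0.2002, 0.1141]
tcp_rot: [[0.994, -0.0, 0.107], [-0.107, 0.0, 0.994], [-0.0, -1.0, 0.0]]
force: [0.4, 0.3, -1.5]
opening: 0.225
```

{"api": "arm_command", "payload": {
  "translation": [
    [0, 0, 0.3],
    [0, 0, 0.6],
    [0, 0, 0.844]
  ],
  "rotation": [
    [0, 0, 0],
    [0, 0, 0],
    [0, 0, 0]
  ],
  "grip": [1, 1, 1]
}}

```text
time_s: 8.4
position: [0.3209, -0.1309, 0.1141]
tcp_rot: [[0.995, -0.003, 0.105], [-0.105, 0.003, 0.995], [-0.003, -1.0, 0.002]]
force: [-0.6, 0.5, -2.2]
opening: 0.224
```

{"api": "arm_command", "payload": {
  "translation": [
    [0.1, 0, 0.3],
    [0.2, 0, 0.6],
    [0.345, 0, 0.844]
  ],
  "rotation": [
    [0, 0, 0],
    [0, 0, 0],
    [0, 0, 0]
  ],
  "grip": [1, 1, 1]
}}

```text
time_s: 8.7
position: [0.3549, -0.0666, 0.1139]
tcp_rot: [[0.995, -0.004, 0.105], [-0.105, 0.003, 0.995], [-0.005, -1.0, 0.002]]
force: [0.3, -0.2, -1.7]
opening: 0.223
```

{"api": "arm_command", "payload": {
  "translation": [
    [0.1, 0, 0.3],
    [0.2, 0, 0.6],
    [0.345, 0, 0.844]
  ],
  "rotation": [
    [0, 0, 0],
    [0, 0, 0],
    [0, 0, 0]
  ],
  "grip": [1, 1, 1]
}}

```text
time_s: 9.0
position: [0.3893, -0.0026, 0.1138]
tcp_rot: [[0.995, -0.005, 0.104], [-0.104, 0.002, 0.995], [-0.005, -1.0, 0.001]]
force: [0.4, -0.4, -1.7]
opening: 0.225
```

{"api": "arm_command", "payload": {
  "translation": [
    [0.1, 0, 0.3],
    [0.2, 0, 0.6],
    [0.345, 0, 0.8],
    [0.345, 0, 0.844],
    [0.345, 0, 0.844]
  ],
  "rotation": [
    [0, 0, 0],
    [0, -0.03, 0],
    [0, -0.067, 0],
    [0, -0.067, 0],
    [0, -0.067, 0]
  ],
  "grip": [1, 1, 1, 1, 1]
}}

```text
time_s: 9.5
position: [0.4242, 0.0601, 0.1139]
tcp_rot: [[0.999, -0.003, 0.034], [-0.034, 0.0, 0.999], [-0.003, -1.0, 0.0]]
force: [-0.2, -0.2, -1.1]
opening: 0.226
```

Run:
```python
from h import *
s=bot.read_state(); print(np.round(s['position'],4),np.round(s['joint_positions'],1))
c=cap('scene'); im=c['image']; spots('scene',c,'sieve_floor',.034+.06); spots('scene',c,'sieve',.06); 
c2=cap('top');  spots('top',c2,'sieve_floor',.034+.06);  
a=cv2.resize(im[130:290,190:390],None,fx=2,fy=2); b=cv2.resize(c2['image'][130:310,250:430],None,fx=2.2,fy=2.2)
o=np.zeros((400,800,3),np.uint8); o[:320,:400]=a; o[:396,404:800]=b; cv2.imwrite('pics/p2.png',o)
```

```text
[0.4242 0.0601 0.1139] [ -6.9  29.5 116.4   0.   34.3 -95. ]
scene sieve_floor 0.63 [301. 194.] [0.5612 0.0737 0.094 ]
scene sieve 0.67 [298. 202.] [0.5683 0.0682 0.06  ]
top sieve_floor 0.81 [330. 193.] [0.5601 0.0547 0.094 ]
top sieve_floor 0.33 [330. 201.] [0.54   0.0535 0.094 ]
top sieve_floor 0.26 [330. 127.] [0.7313 0.0491 0.094 ]
```

View pics/p2.png

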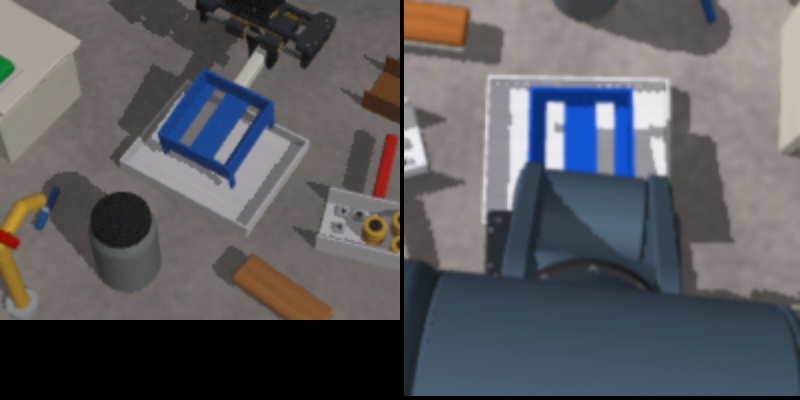

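{"api": "arm_command", "payload": {
  "translation": [
    [0, 0.2, 0],
    [0, 0.4, 0],
    [0, 0.55, 0],
    [0, 0.64, 0],
    [0, 0.66, 0]
  ],
  "rotation": [
    [0, 0, 0],
    [0, 0, 0],
    [0, 0, 0],
    [0, 0, 0],
    [0, 0, 0]
  ],
  "grip": [1, 1, 1, 1, 1]
}}

```text
time_s: 10.25
position: [0.4251, 0.0587, 0.0617]
tcp_rot: [[0.999, -0.001, 0.036], [-0.036, 0.0, 0.999], [-0.001, -1.0, 0.0]]
force: [-1.1, 0.4, 1.4]
opening: 0.228
```

{"api": "arm_command", "payload": {
  "translation": [
    [0, 0, 0],
    [0, 0, 0],
    [0, 0, 0],
    [0, 0, 0],
    [0, 0, 0]
  ],
  "rotation": [
    [0, 0, 0],
    [0, 0, 0],
    [0, 0, 0],
    [0, 0, 0],
    [0, 0, 0]
  ],
  "grip": [1, 0.6, 0.2, -0.2, -1]
}}

```text
time_s: 10.75
position: [0.4262, 0.059, 0.0624]
tcp_rot: [[0.999, 0.001, 0.035], [-0.035, -0.0, 0.999], [0.001, -1.0, -0.0]]
force: [-0.2, -0.7, -0.1]
opening: 0.415
```

{"api": "arm_command", "payload": {
  "translation": [
    [0, 0, 0],
    [0, 0, 0],
    [0, -0.3, 0],
    [0, -0.6, 0],
    [0, -1, 0]
  ],
  "rotation": [
    [0, 0, 0],
    [0, 0, 0],
    [0, 0, 0],
    [0, 0, 0],
    [0, 0, 0]
  ],
  "grip": [-1, -1, -1, -1, -1]
}}

```text
time_s: 11.25
position: [0.4248, 0.0591, 0.1422]
tcp_rot: [[0.999, -0.003, 0.035], [-0.035, 0.0, 0.999], [-0.003, -1.0, 0.0]]
force: [0.1, -0.1, 0.1]
opening: 0.872
```

{"api": "arm_command", "payload": {
  "translation": [
    [0, -0.3, 0],
    [0, -0.6, 0],
    [0, -0.6, 0]
  ],
  "rotation": [
    [0, 0, 0],
    [0, 0, 0],
    [0, 0, 0]
  ],
  "grip": [-1, -1, -1]
}}

```text
time_s: 11.55
position: [0.4275, 0.0589, 0.1927]
tcp_rot: [[0.999, 0.007, 0.035], [-0.035, -0.001, 0.999], [0.007, -1.0, -0.001]]
force: [0.7, -0.5, 0.4]
opening: 0.988
```

{"api": "arm_command", "payload": {
  "translation": [
    [0.05, 0, 0.47],
    [0.1, 0, 0.944]
  ],
  "rotation": [
    [0, 0, 0],
    [0, 0, 0]
  ],
  "grip": [-1, -1]
}}

```text
time_s: 11.75
position: [0.4362, 0.1343, 0.1897]
tcp_rot: [[0.999, -0.001, 0.039], [-0.039, -0.0, 0.999], [-0.001, -1.0, -0.0]]
force: [0.2, -0.6, -0.5]
opening: 0.997
```

{"api": "arm_command", "payload": {
  "translation": [
    [0.05, 0, 0.47],
    [0.1, 0, 0.944]
  ],
  "rotation": [
    [0, 0, 0],
    [0, 0, 0]
  ],
  "grip": [-1, -1]
}}

```text
time_s: 11.95
position: [0.4464, 0.2106, 0.1891]
tcp_rot: [[0.999, -0.002, 0.036], [-0.036, -0.001, 0.999], [-0.002, -1.0, -0.001]]
force: [1.2, -0.7, 0.3]
opening: 0.999
```

{"api": "arm_command", "payload": {
  "translation": [
    [0.05, 0, 0.47],
    [0.1, 0, 0.8],
    [0.1, 0, 0.944],
    [0.1, 0, 0.944],
    [0.1, 0, 0.944]
  ],
  "rotation": [
    [0, -0.1, 0],
    [0, -0.2, 0],
    [0, -0.267, 0],
    [0, -0.267, 0],
    [0, -0.267, 0]
  ],
  "grip": [-1, -1, -1, -1, -1]
}}

```text
time_s: 12.45
position: [0.4568, 0.2841, 0.1891]
tcp_rot: [[0.971, -0.002, -0.241], [0.241, -0.001, 0.971], [-0.002, -1.0, -0.001]]
force: [-0.8, -0.3, 0.3]
opening: 1.0
```

Run:
```python
from h import *
c=cap('wrist','w2'); print(np.round(c['st']['position'],4),campose(c)[1].round(3))
spots('wrist',c,'scoop_grip',.04)
# red handle mask -> axis
hsv=cv2.cvtColor(c['image'],cv2.COLOR_BGR2HSV); m=((hsv[...,0]<6)|(hsv[...,0]>174))&(hsv[...,1]>180)&(hsv[...,2]>60)
n,l,s,ce=cv2.connectedComponentsWithStats(m.astype(np.uint8))
for i in np.argsort(-s[1:,4])[:2]+1:
    print(s[i]); r=s[i]; 
    for v in np.linspace(r[1]+3,r[1]+r[3]-4,4).astype(int):
        u=np.where(l[v]==i)[0]; print(v,u.min(),u.max(),px2w(c,[(u.mean(),v)],.05)[0].round(4))
```

```text
[0.4568 0.2841 0.1891] [0.39  0.266 0.329]
wrist scoop_grip 0.75 [321. 197.] [0.4614 0.2902 0.04  ]
wrist scoop_grip 0.51 [324. 280.] [0.5545 0.3175 0.04  ]
[ 309  157   17   94 1415]
160 310 324 [0.4245 0.2766 0.05  ]
189 310 324 [0.4524 0.2836 0.05  ]
218 310 324 [0.4819 0.291  0.05  ]
247 310 324 [0.5131 0.2988 0.05  ]
[357   0   5   1   5]Traceback (most recent call last):
  File "<stdin>", line 10, in <module>
    return umr_minimum(a, axis, None, out, keepdims, initial, where)
ValueError: zero-size array to reduction operation minimum which has no identity
```

View pics/w2.png

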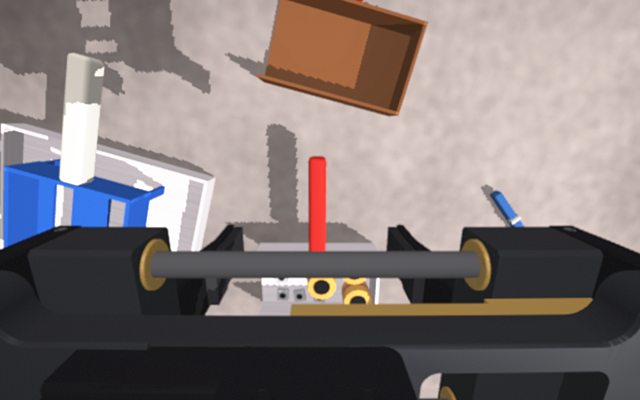

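{"api": "arm_command", "payload": {
  "translation": [
    [0.2, 0.4, 0],
    [0.375, 0.91, 0]
  ],
  "rotation": [
    [0, 0, 0],
    [0, 0, 0]
  ],
  "grip": [-1, -1]
}}

```text
time_s: 12.75
position: [0.4891, 0.2916, 0.1187]
tcp_rot: [[0.971, 0.006, -0.24], [0.24, 0.002, 0.971], [0.006, -1.0, 0.0]]
force: [1.0, -0.7, -0.5]
opening: 1.002
```

{"api": "arm_command", "payload": {
  "translation": [
    [0, 0.4, 0],
    [0, 0.7, 0],
    [0, 0.85, 0],
    [0, 0.91, 0],
    [0, 0.91, 0]
  ],
  "rotation": [
    [0, 0, 0],
    [0, 0, 0],
    [0, 0, 0],
    [0, 0, 0],
    [0, 0, 0]
  ],
  "grip": [-1, -1, -1, 0, 0.5]
}}

```text
time_s: 13.25
position: [0.487, 0.2915, 0.0446]
tcp_rot: [[0.971, -0.0, -0.241], [0.241, -0.0, 0.971], [-0.0, -1.0, -0.0]]
force: [0.2, 0.1, 0.4]
opening: 0.896
```

{"api": "arm_command", "payload": {
  "translation": [
    [0, 0, 0],
    [0, 0, 0],
    [0, 0, 0],
    [0, 0, 0],
    [0, 0, 0]
  ],
  "rotation": [
    [0, 0, 0],
    [0, 0, 0],
    [0, 0, 0],
    [0, 0, 0],
    [0, 0, 0]
  ],
  "grip": [1, 1, 1, 1, 1]
}}

```text
time_s: 13.75
position: [0.4869, 0.292, 0.0449]
tcp_rot: [[0.97, 0.001, -0.242], [0.242, 0.0, 0.97], [0.001, -1.0, 0.0]]
force: [-0.0, -0.3, 0.1]
opening: 0.447
```

{"api": "arm_command", "payload": {
  "translation": [
    [0, 0, 0],
    [0, 0, 0],
    [0, 0, 0],
    [0, 0, 0]
  ],
  "rotation": [
    [0, 0, 0],
    [0, 0, 0],
    [0, 0, 0],
    [0, 0, 0]
  ],
  "grip": [1, 1, 1, 1]
}}

```text
time_s: 14.15
position: [0.4867, 0.2921, 0.0446]
tcp_rot: [[0.97, -0.0, -0.242], [0.242, 0.0, 0.97], [0.0, -1.0, 0.0]]
force: [-0.9, 1.0, 0.1]
opening: 0.204
```

{"api": "arm_command", "payload": {
  "translation": [
    [0, -0.06, 0],
    [0, -0.15, 0],
    [0, -0.25, 0],
    [0, -0.25, 0]
  ],
  "rotation": [
    [0, 0, 0],
    [0, 0, 0],
    [0, 0, 0],
    [0, 0, 0]
  ],
  "grip": [1, 1, 1, 1]
}}

```text
time_s: 14.55
position: [0.487, 0.2919, 0.0656]
tcp_rot: [[0.97, 0.001, -0.242], [0.242, 0.0, 0.97], [0.001, -1.0, 0.0]]
force: [-0.3, -0.7, -4.3]
opening: 0.204
```

Run:
```python
from h import *
s=bot.read_state(); print(np.round(s['position'],4),np.round(s['force'],2),np.round(s['moment'],2),s['opening'])
c=cap('scene'); im=c['image']
c2=cap('top');  spots('top',c2,'sieve_floor',.037);spots('top',c2,'sieve_grip',.058); spots('scene',c,'sieve_floor',.037)
a=cv2.resize(im[130:290,230:430],None,fx=2,fy=2); b=cv2.resize(c2['image'][130:310,190:390],None,fx=2,fy=2)
o=np.zeros((400,800,3),np.uint8); o[:320,:400]=a; o[:360,400:800]=b; cv2.imwrite('pics/p3.png',o)
```

```text
[0.487  0.2919 0.0656] [-0.27 -0.72 -4.25] [-0.05  0.32  0.05] 0.20367420933715913
top sieve_floor 0.75 [327. 195.] [0.5668 0.0606 0.037 ]
top sieve_floor 0.31 [240. 192.] [0.5807 0.2855 0.037 ]
top sieve_grip 0.79 [327. 249.] [0.4245 0.0652 0.058 ]
top sieve_grip 0.5 [237. 192.] [0.5756 0.2894 0.058 ]
top sieve_grip 0.25 [248. 196.] [0.5639 0.2606 0.058 ]
scene sieve_floor 0.77 [299. 201.] [0.5519 0.0604 0.037 ]
```

View pics/p3.png

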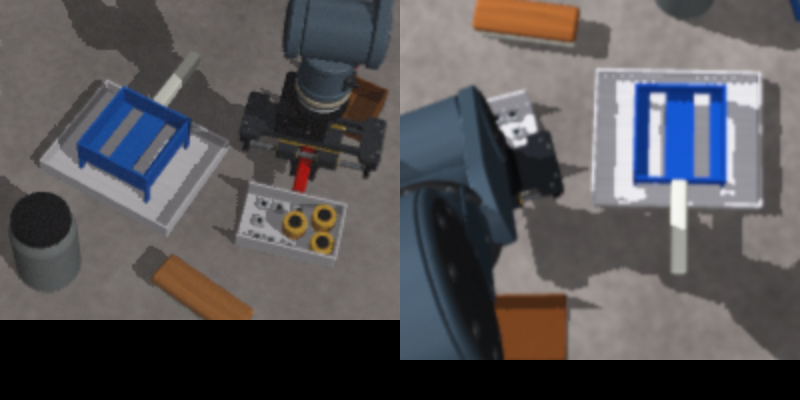

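{"api": "arm_command", "payload": {
  "translation": [
    [0, -0.1, 0],
    [0, -0.25, 0],
    [0, -0.4, 0],
    [0, -0.5, 0],
    [0, -0.52, 0]
  ],
  "rotation": [
    [0, 0, 0],
    [0, 0, 0],
    [0, 0, 0],
    [0, 0, 0],
    [0, 0, 0]
  ],
  "grip": [1, 1, 1, 1, 1]
}}

```text
time_s: 15.3
position: [0.4875, 0.2922, 0.1078]
tcp_rot: [[0.97, 0.003, -0.242], [0.242, 0.001, 0.97], [0.003, -1.0, 0.0]]
force: [0.6, -0.9, -4.6]
opening: 0.2
```

{"api": "arm_command", "payload": {
  "translation": [
    [-0.02, -0.1, -0.04],
    [-0.05, -0.25, -0.14],
    [-0.1, -0.4, -0.3],
    [-0.16, -0.5, -0.48],
    [-0.22, -0.53, -0.66]
  ],
  "rotation": [
    [0, 0, 0],
    [0, 0.02, 0],
    [0, 0.05, 0],
    [0, 0.09, 0],
    [0, 0.13, 0]
  ],
  "grip": [1, 1, 1, 1, 1]
}}

```text
time_s: 15.8
position: [0.4829, 0.2349, 0.15]
tcp_rot: [[0.995, 0.002, -0.104], [0.104, 0.0, 0.995], [0.002, -1.0, 0.0]]
force: [0.4, 0.7, -4.4]
opening: 0.203
```

{"api": "arm_command", "payload": {
  "translation": [
    [-0.02, 0, -0.18],
    [-0.05, 0, -0.36],
    [-0.08, 0, -0.52],
    [-0.1, 0, -0.66],
    [-0.12, 0, -0.77]
  ],
  "rotation": [
    [0, 0.03, 0],
    [0, 0.06, 0],
    [0, 0.09, 0],
    [0, 0.12, 0],
    [0, 0.137, 0]
  ],
  "grip": [1, 1, 1, 1, 1]
}}

```text
time_s: 16.3
position: [0.4796, 0.1732, 0.1483]
tcp_rot: [[0.999, -0.0, 0.038], [-0.038, 0.0, 0.999], [-0.0, -1.0, 0.0]]
force: [0.9, 1.3, -4.1]
opening: 0.205
```

Run:
```python
from h import *
s=bot.read_state(); print(np.round(s['position'],4),np.round(s['tcp_rot'],3).tolist(),np.round(s['force'],2),np.round(s['joint_positions'],1))
im=cv2.imread('pics/p3.png')
c2=cap('top'); print(px2w(c2,[(308,172.5),(352.5,172.5),(352.5,222),(308,222)],.069).round(3))
c=cap('scene'); spots('scene',c,'scoop_lip',.113); spots('scene',c,'scoop',.11)
cv2.imwrite('pics/p4.png',cv2.resize(c['image'][130:290,230:430],None,fx=3,fy=3))
```

```text
[0.4796 0.1732 0.1483] [[0.999, -0.0, 0.038], [-0.038, 0.0, 0.999], [-0.0, -1.0, 0.0]] [ 0.85  1.3  -4.08] [  7.3  29.8 103.7   0.   46.5 -80.6]
[[ 0.619  0.108  0.069]
 [ 0.617 -0.005  0.069]
 [ 0.49  -0.001  0.069]
 [ 0.492  0.11   0.069]]
scene scoop_lip 0.97 [316. 194.] [0.5539 0.1165 0.113 ]
scene scoop_lip 0.63 [378. 171.] [0.3938 0.2342 0.113 ]
scene scoop 0.56 [337. 206.] [0.5604 0.1865 0.11  ]
scene scoop 0.56 [396. 185.] [0.4118 0.2983 0.11  ]
```

View pics/p4.png

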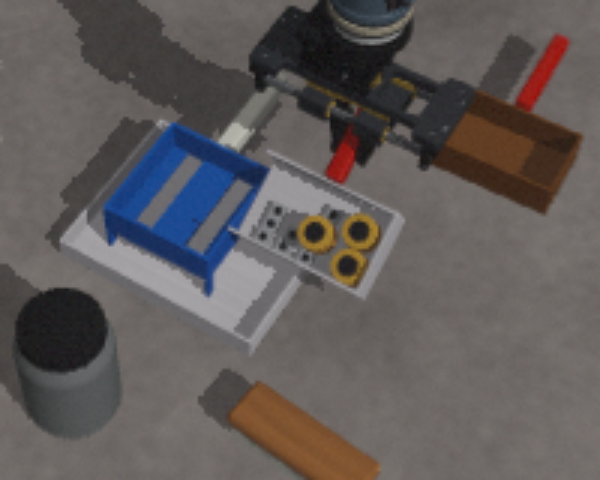

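{"api": "arm_command", "payload": {
  "translation": [
    [-0.02, 0, -0.08],
    [-0.04, 0, -0.16],
    [-0.06, 0.01, -0.24],
    [-0.08, 0.02, -0.32],
    [-0.09, 0.02, -0.38]
  ],
  "rotation": [
    [0.06, 0, 0],
    [0.13, 0, 0],
    [0.2, 0, 0],
    [0.27, 0, 0],
    [0.333, 0, 0]
  ],
  "grip": [1, 1, 1, 1, 1]
}}

```text
time_s: 17.0
position: [0.4716, 0.144, 0.1472]
tcp_rot: [[0.999, 0.013, 0.031], [-0.034, 0.343, 0.939], [0.002, -0.939, 0.343]]
force: [-0.6, 0.6, -5.1]
opening: 0.206
```

Run:
```python
from h import *
s=bot.read_state(); print(np.round(s['position'],4),np.round(s['tcp_rot'],3).tolist(),np.round(s['force'],2),np.round(s['joint_positions'],1))
```

```text
[0.4716 0.144  0.1472] [[0.999, 0.013, 0.031], [-0.034, 0.343, 0.939], [0.002, -0.939, 0.343]] [-0.57  0.56 -5.08] [  -7.9   29.6  110.1   28.3   46.1 -116.9]
```

{"api": "arm_command", "payload": {
  "translation": [
    [0, -0.03, -0.02],
    [0, -0.06, -0.04],
    [0, -0.09, -0.06],
    [0, -0.115, -0.08],
    [0, -0.144, -0.1]
  ],
  "rotation": [
    [0.033, 0, 0],
    [0.067, 0, 0],
    [0.1, 0, 0],
    [0.133, 0, 0],
    [0.167, 0, 0]
  ],
  "grip": [1, 1, 1, 1, 1]
}}

```text
time_s: 17.5
position: [0.4717, 0.1322, 0.155]
tcp_rot: [[0.999, 0.019, 0.028], [-0.034, 0.499, 0.866], [0.002, -0.867, 0.499]]
force: [-0.1, -0.8, -6.1]
opening: 0.205
```

{"api": "arm_command", "payload": {
  "translation": [
    [0, -0.03, -0.02],
    [0, -0.06, -0.04],
    [0, -0.09, -0.06],
    [0, -0.115, -0.08],
    [0, -0.144, -0.1]
  ],
  "rotation": [
    [0.033, 0, 0],
    [0.067, 0, 0],
    [0.1, 0, 0],
    [0.133, 0, 0],
    [0.167, 0, 0]
  ],
  "grip": [1, 1, 1, 1, 1]
}}

```text
time_s: 18.0
position: [0.4713, 0.1194, 0.1607]
tcp_rot: [[0.999, 0.024, 0.024], [-0.034, 0.641, 0.767], [0.002, -0.767, 0.641]]
force: [-1.0, 0.5, -3.9]
opening: 0.202
```

{"api": "arm_command", "payload": {
  "translation": [
    [0, -0.03, -0.02],
    [0, -0.06, -0.04],
    [0, -0.115, -0.08],
    [0, -0.115, -0.08],
    [0, -0.115, -0.08]
  ],
  "rotation": [
    [0.033, 0, 0],
    [0.067, 0, 0],
    [0.133, 0, 0],
    [0.133, 0, 0],
    [0.133, 0, 0]
  ],
  "grip": [1, 1, 1, 1, 1]
}}

```text
time_s: 18.5
position: [0.4707, 0.1086, 0.1635]
tcp_rot: [[0.999, 0.027, 0.023], [-0.036, 0.74, 0.671], [0.001, -0.672, 0.741]]
force: [0.1, -0.1, -2.5]
opening: 0.207
```

Run:
```python
from h import *
s=bot.read_state(); print(np.round(s['position'],4),np.round(s['force'],2),np.round(s['joint_positions'],1))
c=cap('scene'); cv2.imwrite('pics/p5.png',cv2.resize(c['image'][130:290,230:430],None,fx=3,fy=3))
```

```text
[0.4707 0.1086 0.1635] [ 0.13 -0.06 -2.53] [ -25.9   36.6  111.5   48.1   65.7 -148. ]
```

View pics/p5.png

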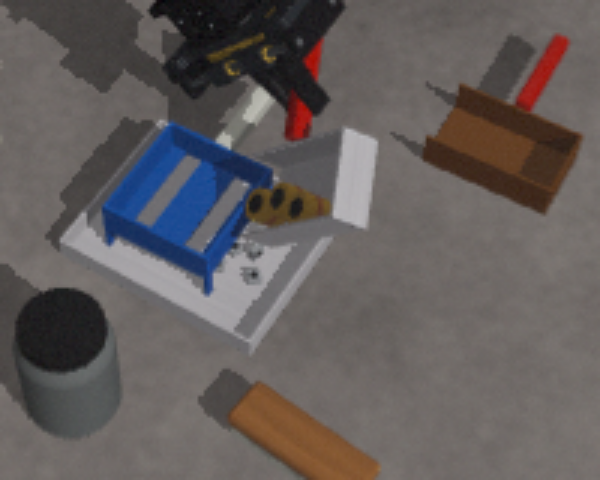

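Run:
```python
from h import *
c=cap('scene'); im=c['image']; a=cv2.resize(im[160:230,260:345],None,fx=5,fy=5,interpolation=cv2.INTER_CUBIC)
for t in ['coupling0','nut0']:
    for d in models.spot_point('scene',t)[:8]: print(t,round(d['conf'],2),(np.array(d['point'])*[640,400]).round(0))
c2=cap('top'); b=cv2.resize(c2['image'][155:245,280:375],None,fx=3.9,fy=3.9,interpolation=cv2.INTER_CUBIC)
# projections of sieve +y wall rim and scoop lip in scene
print('rim corners +y',w2px(c,[[.4925,.112,.069],[.6165,.108,.069]]).round(1).tolist(),'foot level',w2px(c,[[.4925,.112,.003],[.6165,.108,.003]]).round(1).tolist())
st=c['st'];R=np.array(st['tcp_rot']);p=np.array(st['position'])
for n,q in [('lip-x',(.084-.042,.037+.003,-.07)),('lip+x',(.084+.042,.04,-.07)),('back+x',(.126,.04,.07)),('back-x',(.042,.04,.07))]:
    W=p+R@np.array(q); print(n,W.round(3),w2px(c,[W]).round(1))
o=np.zeros((360,800,3),np.uint8); o[:350,:425]=a; o[:b.shape[0],428:428+b.shape[1]]=b; cv2.imwrite('pics/p6.png',o)
```

```text
coupling0 0.53 [320. 197.]
coupling0 0.48 [333. 201.]
coupling0 0.4 [327. 198.]
coupling0 0.35 [456. 242.]
nut0 0.45 [318. 214.]
nut0 0.43 [313. 223.]
nut0 0.41 [213. 232.]
nut0 0.36 [310. 213.]
rim corners +y [[324.2, 187.5], [302.0, 217.7]] foot level [[323.4, 200.6], [302.0, 230.1]]
lip-x [0.512 0.09  0.085] [[314.6 185.8]]
lip+x [0.596 0.087 0.085] [[299.2 206.1]]
back+x [0.599 0.181 0.189] [[329.9 198.8]]
back-x [0.515 0.184 0.189] [[345.6 177. ]]
```

View pics/p6.png

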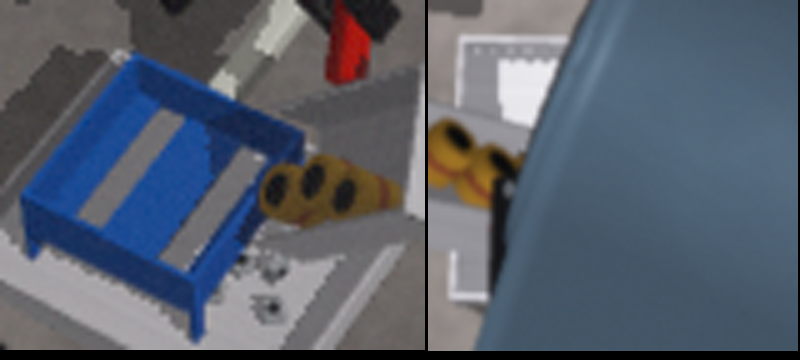

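Run:
```python
from h import *
from scipy.optimize import least_squares
from scipy.spatial.transform import Rotation as Ro
c=cap('scene'); st=c['st'];R=np.array(st['tcp_rot']);p=np.array(st['position']); print(np.round(st['force'],1))
def W(S,par,R,p):
    d,s,h=par; S=np.array(S,float)
    q=np.c_[S[:,0]+s, -(S[:,2]-h), S[:,1]]      # scoop -> tool (rel. grasp pt)
    q=Ro.from_rotvec([0,0,d]).apply(q)+[0,.003,0]
    return p+q@R.T
S=[[-.042,.07,.04],[-.042,.07,0],[.042,.07,0],[.042,.07,.04]]; O=np.array([[345,173],[356,177],[353,206],[341,203.]])
f=lambda x:(w2px(c,W(S,x,R,p))-O).ravel()
r=least_squares(f,[0.1,.084,.04],x_scale=[.1,.01,.01]); print('now',np.degrees(r.x[0]),r.x[1:],r.fun.round(1))
L=[[-.042,-.07,.003],[.042,-.07,.003],[.042,-.07,.04],[0,-.07,.003]]; print('lip',W(L,r.x,R,p).round(3).tolist(), w2px(c,W(L,r.x,R,p)).round(0).tolist())
# earlier p4: rim top corners: +y (405,215)?,(363,297) ; -y lower
R4=np.array([[0.999,-0.0,0.038],[-0.038,0.0,0.999],[-0.0,-1.0,0.0]]);p4=np.array([.4796,.1732,.1483])
S4=[[-.042,.07,.04],[.042,.07,.04],[.042,.07,0],[-.042,-.07,.04]];O4=np.array([[405,215],[365,285],[363,298],[270,152.]])/3+[230,130]
f=lambda x:(w2px(c,W(S4,x,R4,p4))-O4).ravel()
r4=least_squares(f,[0.1,.084,.04],x_scale=[.1,.01,.01]); print('p4',np.degrees(r4.x[0]),r4.x[1:],r4.fun.round(1))
```

```text
[-0.1  0.7 -3.1]
now 30.528794505656528 [0.0866919  0.04544368] [-0.2 -0.4  0.1 -0.1 -0.1  0.6  0.3 -0.2]
lip [[0.487, 0.108, 0.07], [0.56, 0.137, 0.042], [0.578, 0.113, 0.063], [0.524, 0.123, 0.056]] [[324.0, 185.0], [320.0, 213.0], [310.0, 210.0], [322.0, 199.0]]
p4 13.397607551188027 [0.06705894 0.08291094] [-0.2 -0.9 -1.4  0.4 -0.2  1.1  1.9 -0.7]
```

{"api": "arm_command", "payload": {
  "translation": [
    [0, 0.13, 0.138],
    [0, 0.28, 0.258],
    [0, 0.413, 0.385],
    [0, 0.56, 0.49],
    [0, 0.716, 0.569]
  ],
  "rotation": [
    [-0.133, 0, 0],
    [-0.267, 0, 0],
    [-0.4, 0, 0],
    [-0.533, 0, 0],
    [-0.667, 0, 0]
  ],
  "grip": [1, 1, 1, 1, 1]
}}

```text
time_s: 19.3
position: [0.4708, 0.1807, 0.1606]
tcp_rot: [[0.999, 0.001, 0.035], [-0.034, 0.159, 0.987], [-0.004, -0.987, 0.159]]
force: [-1.0, 0.4, -4.7]
opening: 0.202
```

{"api": "arm_command", "payload": {
  "translation": [
    [0, -0.12, 0.03],
    [0, -0.3, 0.06],
    [0, -0.5, 0.1],
    [0, -0.7, 0.12],
    [0, -0.8, 0.12]
  ],
  "rotation": [
    [-0.05, 0, 0],
    [-0.1, 0, 0],
    [-0.133, 0, -0.05],
    [-0.133, 0, -0.1],
    [-0.133, 0, -0.1]
  ],
  "grip": [1, 1, 1, 1, 1]
}}

```text
time_s: 19.8
position: [0.4692, 0.1794, 0.225]
tcp_rot: [[0.994, 0.097, 0.041], [-0.043, 0.021, 0.999], [0.096, -0.995, 0.025]]
force: [-0.2, -0.7, -3.2]
opening: 0.2
```

Run:
```python
from h import *
s=bot.read_state(); print(np.round(s['position'],4),np.round(s['tcp_rot'],3).tolist(),np.round(s['force'],2),np.round(s['moment'],2),np.round(s['joint_positions'],1))
c=cap('scene'); im=c['image']; a=cv2.resize(im[150:260,250:390],None,fx=4,fy=4,interpolation=cv2.INTER_CUBIC)
for t in ['coupling0','nut0']:
    for d in models.spot_point('scene',t)[:9]: q=np.array(d['point'])*[640,400]; print(t,round(d['conf'],2),q.round(0),px2w(c,q,.0065)[0].round(3))
cv2.imwrite('pics/p7.png',a)
```

```text
[0.4692 0.1794 0.225 ] [[0.994, 0.097, 0.041], [-0.043, 0.021, 0.999], [0.096, -0.995, 0.025]] [-0.18 -0.74 -3.2 ] [-0.01  0.36 -0.01] [  7.9  20.5 104.5   0.6  49.3 -80. ]
coupling0 0.65 [326. 188.] [0.45  0.097 0.006]
coupling0 0.61 [294. 206.] [0.557 0.044 0.006]
coupling0 0.54 [325. 204.] [0.504 0.123 0.006]
coupling0 0.48 [334. 195.] [0.458 0.131 0.006]
nut0 0.39 [315. 223.] [0.579 0.129 0.006]
nut0 0.37 [309. 212.] [0.554 0.095 0.006]
```

View pics/p7.png

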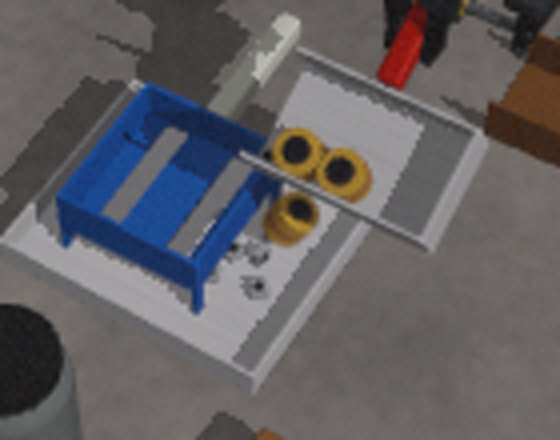

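```bash
cat >> h.py <<'E'
from scipy.optimize import least_squares
from scipy.spatial.transform import Rotation as Ro
def W(S,par,R,p):
    d,s,h=par; S=np.array(S,float)
    q=np.c_[S[:,0]+s, -(S[:,2]-h), S[:,1]]
    q=Ro.from_rotvec([0,0,d]).apply(q)+[0,.003,0]
    return p+q@np.array(R).T
E
python3 - <<'E'
from h import *
c=cap('scene');st=c['st'];R=np.array(st['tcp_rot']);p=np.array(st['position'])
S=[[-.042,-.07,.04],[-.042,.07,.04],[.042,.07,.04],[.042,.07,0],[.042,-.07,.04]];O=np.array([[303,50],[485,135],[432,237],[430,248],[243,153.]])/4+[250,150]
f=lambda x:(w2px(c,W(S,x,R,p))-O).ravel()
r=least_squares(f,[0.1,.084,.04],x_scale=[.1,.01,.01]); print('now',np.degrees(r.x[0]),r.x[1:],r.fun.round(1))
print(W([[0,0,0],[.042,0,0],[-.042,0,0]],r.x,R,p).round(3))
print('coupling',px2w(c,np.array([[297,207]])/4+[250,150],.033), 'in scoop',px2w(c,np.array([[300,150],[343,170]])/4+[250,150],.2))
E
```

```text
now 27.52369578681145 [0.07247366 0.07684354] [ 0.3 -0.5 -0.  -1.2 -1.4  0.4  0.7  1.7  0.7 -0.3]
[[0.511 0.179 0.123]
 [0.55  0.178 0.108]
 [0.472 0.181 0.139]]
coupling [[0.51430465 0.12542694 0.033     ]] in scoop [[0.58079238 0.15666937 0.2       ]
 [0.58129051 0.18829139 0.2       ]]
```

{"api": "arm_command", "payload": {
  "translation": [
    [0, 0, 0.05],
    [0, 0, 0.18],
    [0, 0, 0.36],
    [0, 0, 0.56],
    [0, 0, 0.76]
  ],
  "rotation": [
    [0, 0, -0.04],
    [0, 0, -0.08],
    [0, 0, -0.12],
    [0, 0, -0.16],
    [0, 0, -0.2]
  ],
  "grip": [1, 1, 1, 1, 1]
}}

```text
time_s: 20.5
position: [0.4741, 0.2391, 0.2244]
tcp_rot: [[0.952, 0.303, 0.044], [-0.049, 0.009, 0.999], [0.302, -0.953, 0.024]]
force: [-0.8, 0.1, -3.2]
opening: 0.203
```

{"api": "arm_command", "payload": {
  "translation": [
    [0, 0, 0.2],
    [0, 0, 0.4],
    [0, 0, 0.58],
    [0, 0, 0.74],
    [0, 0, 0.86]
  ],
  "rotation": [
    [0, 0, -0.04],
    [0, 0, -0.08],
    [0, 0, -0.12],
    [0, 0, -0.16],
    [0, 0, -0.17]
  ],
  "grip": [1, 1, 1, 1, 1]
}}

```text
time_s: 21.0
position: [0.4761, 0.3078, 0.2253]
tcp_rot: [[0.884, 0.465, 0.043], [-0.048, -0.0, 0.999], [0.465, -0.885, 0.022]]
force: [-0.7, -1.3, -3.9]
opening: 0.204
```

Run:
```python
from h import *
s=bot.read_state(); print(np.round(s['position'],4),np.round(s['tcp_rot'],3).tolist(),np.round(s['force'],2),np.round(s['moment'],2))
c=cap('scene'); im=c['image']; a=cv2.resize(im[150:270,290:430],None,fx=4,fy=4,interpolation=cv2.INTER_CUBIC); cv2.imwrite('pics/p8.png',a)
```

```text
[0.4761 0.3078 0.2253] [[0.884, 0.465, 0.043], [-0.048, -0.0, 0.999], [0.465, -0.885, 0.022]] [-0.72 -1.25 -3.85] [-0.02  0.88 -0.06]
```

View pics/p8.png

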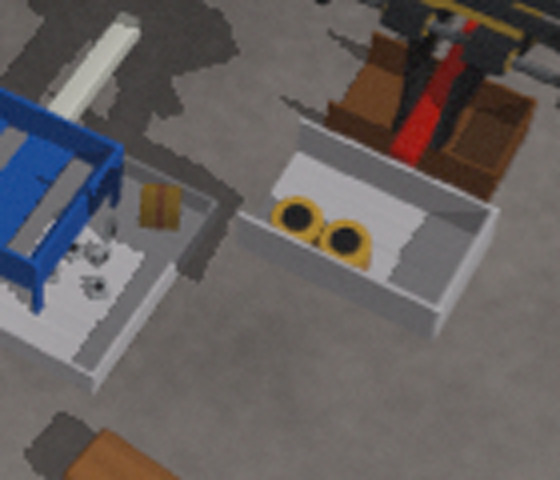

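Run:
```python
from h import *
c=cap('scene');st=c['st'];R=np.array(st['tcp_rot']);p=np.array(st['position'])
S=[[-.042,-.07,.04],[-.042,.07,.04],[.042,.07,.04],[.042,.07,0],[.042,-.07,.04],[.042,-.07,0.]];O=np.array([[303,120],[497,210],[443,311],[437,333],[238,211],[243,233]])/4+[290,150]
f=lambda x:(w2px(c,W(S,[*x[:2],.04],R,p))-O).ravel()
r=least_squares(f,[0.4,.084],x_scale=[.1,.01]); print('now',np.degrees(r.x),r.x[1:],r.fun.round(1))
x=[*r.x,.04]
print(W([[0,0,0],[.042,0,0],[-.042,0,0],[-.042,-.07,0],[.042,.07,0]],x,R,p).round(3))
print('coupling',px2w(c,np.array([[160,207]])/4+[290,150],.02))
```

```text
now [38.32605747  4.51597795] [0.07881868] [-0.3 -2.1  0.7 -2.  -0.9 -0.2 -0.4  0.7  0.2  0.7 -0.5  2.1]
[[0.548 0.308 0.169]
 [0.59  0.306 0.162]
 [0.507 0.309 0.177]
 [0.504 0.239 0.175]
 [0.592 0.376 0.163]]
coupling [[0.49742649 0.13643969 0.02      ]]
```

{"api": "arm_command", "payload": {
  "translation": [
    [0, 0, 0],
    [0, 0, 0],
    [0, 0, 0]
  ],
  "rotation": [
    [0, 0, -0.08],
    [0, 0, -0.167],
    [0, 0, -0.167]
  ],
  "grip": [1, 1, 1]
}}

```text
time_s: 21.4
position: [0.4775, 0.3069, 0.2264]
tcp_rot: [[0.787, 0.615, 0.044], [-0.049, -0.008, 0.999], [0.614, -0.789, 0.024]]
force: [0.8, -1.3, -2.7]
opening: 0.204
```

{"api": "arm_command", "payload": {
  "translation": [
    [-0.06, 0.08, 0],
    [-0.2, 0.25, 0],
    [-0.32, 0.42, 0],
    [-0.46, 0.59, 0]
  ],
  "rotation": [
    [0, 0, 0],
    [0, 0, 0],
    [0, 0, 0],
    [0, 0, 0]
  ],
  "grip": [1, 1, 1, 1]
}}

```text
time_s: 21.8
position: [0.4789, 0.3117, 0.1718]
tcp_rot: [[0.797, 0.602, 0.048], [-0.05, -0.014, 0.999], [0.602, -0.798, 0.019]]
force: [-0.7, -0.6, -2.8]
opening: 0.2
```

{"api": "arm_command", "payload": {
  "translation": [
    [-0.12, 0.15, 0],
    [-0.23, 0.3, 0],
    [-0.35, 0.44, 0],
    [-0.43, 0.55, 0],
    [-0.46, 0.59, 0]
  ],
  "rotation": [
    [0, 0, 0],
    [0, 0, 0],
    [0, 0, 0],
    [0, 0, 0],
    [0, 0, 0]
  ],
  "grip": [1, 1, 1, 1, 1]
}}

```text
time_s: 22.3
position: [0.4874, 0.3286, 0.1336]
tcp_rot: [[0.815, 0.577, 0.056], [-0.048, -0.029, 0.998], [0.578, -0.816, 0.004]]
force: [-0.6, 0.0, -3.4]
opening: 0.203
```

{"api": "arm_command", "payload": {
  "translation": [
    [-0.1, 0.13, 0],
    [-0.2, 0.26, 0],
    [-0.27, 0.35, 0],
    [-0.32, 0.41, 0],
    [-0.32, 0.41, 0]
  ],
  "rotation": [
    [0, 0, 0],
    [0, 0, 0],
    [0, 0, 0],
    [0, 0, 0],
    [0, 0, 0]
  ],
  "grip": [1, 1, 1, 1, 1]
}}

```text
time_s: 22.8
position: [0.4907, 0.3381, 0.1045]
tcp_rot: [[0.828, 0.557, 0.065], [-0.049, -0.043, 0.998], [0.558, -0.83, -0.008]]
force: [0.0, -0.2, -2.9]
opening: 0.205
```

{"api": "arm_command", "payload": {
  "translation": [
    [0.1, 0.08, 0],
    [0.2, 0.16, 0],
    [0.3, 0.24, 0],
    [0.39, 0.31, 0],
    [0.39, 0.31, 0]
  ],
  "rotation": [
    [0, 0, 0.05],
    [0, 0, 0.1],
    [0, 0, 0.15],
    [0, 0, 0.167],
    [0, 0, 0.167]
  ],
  "grip": [1, 1, 1, 1, 1]
}}

```text
time_s: 23.3
position: [0.5333, 0.3354, 0.1035]
tcp_rot: [[0.911, 0.408, 0.068], [-0.06, -0.032, 0.998], [0.409, -0.913, -0.005]]
force: [0.2, 0.4, -2.6]
opening: 0.203
```

Run:
```python
from h import *
c=cap('scene','s9');s=c['st']; print(np.round(s['position'],4),np.round(s['tcp_rot'],3).tolist(),np.round(s['force'],2),np.round(s['joint_positions'],1))
```

```text
[0.5333 0.3354 0.1035] [[0.911, 0.408, 0.068], [-0.06, -0.032, 0.998], [0.409, -0.913, -0.005]] [ 0.16  0.4  -2.62] [ 27.7  38.4 101.5 -34.   23.  -29. ]
```

{"api": "arm_command", "payload": {
  "translation": [
    [-0.05, 0.1, 0],
    [-0.1, 0.22, 0],
    [-0.15, 0.34, 0],
    [-0.15, 0.34, 0]
  ],
  "rotation": [
    [0, 0, 0],
    [0, 0, 0],
    [0, 0, 0],
    [0, 0, 0]
  ],
  "grip": [1, 1, 1, 1]
}}

```text
time_s: 23.75
position: [0.5291, 0.335, 0.072]
tcp_rot: [[0.912, 0.404, 0.064], [-0.055, -0.034, 0.998], [0.405, -0.914, -0.009]]
force: [-1.8, -0.6, 0.4]
opening: 0.205
```

{"api": "arm_command", "payload": {
  "translation": [
    [-0.03, 0.06, 0],
    [-0.05, 0.11, 0],
    [-0.05, 0.11, 0]
  ],
  "rotation": [
    [0, 0, 0],
    [0, 0, 0],
    [0, 0, 0]
  ],
  "grip": [1, 1, 1]
}}

```text
time_s: 24.05
position: [0.53, 0.3353, 0.0627]
tcp_rot: [[0.912, 0.405, 0.064], [-0.056, -0.033, 0.998], [0.406, -0.914, -0.007]]
force: [-4.1, 0.7, 2.3]
opening: 0.203
```

Run:
```python
from h import *
c=cap('scene','s10');s=c['st']; print(np.round(s['position'],4),np.round(s['tcp_rot'],3).tolist(),np.round(s['force'],2),np.round(s['joint_positions'],1))
cv2.imwrite('pics/p9.png',np.hstack([cv2.resize(c['image'][160:290,310:440],None,fx=3,fy=3,interpolation=cv2.INTER_CUBIC),cv2.resize(c['image'][150:250,250:350],(390,390),interpolation=cv2.INTER_CUBIC)]))
```

```text
[0.53   0.3353 0.0627] [[0.912, 0.405, 0.064], [-0.056, -0.033, 0.998], [0.406, -0.914, -0.007]] [-4.1   0.74  2.27] [ 27.8  42.5 102.6 -41.9  19.1 -20.6]
```

View pics/p9.png

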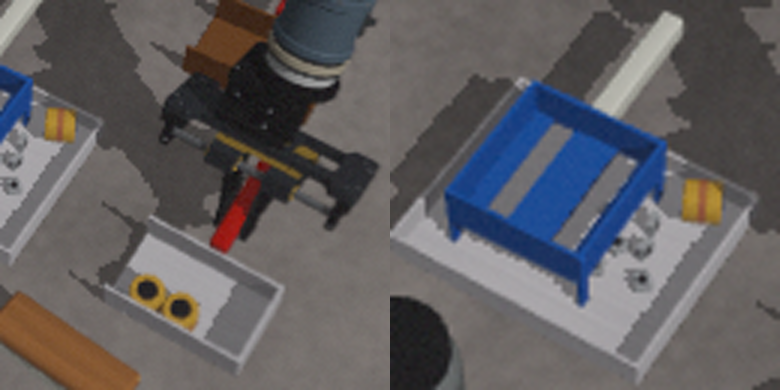

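{"api": "arm_command", "payload": {
  "translation": [
    [-0.03, 0.05, 0],
    [-0.05, 0.1, 0],
    [-0.07, 0.15, 0],
    [-0.08, 0.18, 0],
    [-0.08, 0.18, 0]
  ],
  "rotation": [
    [0, 0, 0],
    [0, 0, 0],
    [0, 0, 0],
    [0, 0, 0],
    [0, 0, 0]
  ],
  "grip": [1, 1, 1, 1, 1]
}}

```text
time_s: 24.6
position: [0.5304, 0.3349, 0.0463]
tcp_rot: [[0.912, 0.404, 0.065], [-0.056, -0.033, 0.998], [0.405, -0.914, -0.008]]
force: [-2.2, 0.3, 0.2]
opening: 0.204
```

{"api": "arm_command", "payload": {
  "translation": [
    [0, 0, 0],
    [0, 0, 0],
    [0, 0, 0],
    [0, 0, 0],
    [0, 0, 0]
  ],
  "rotation": [
    [0, 0, 0],
    [0, 0, 0],
    [0, 0, 0],
    [0, 0, 0],
    [0, 0, 0]
  ],
  "grip": [0.6, 0.5, 0.4, 0.2, 0]
}}

```text
time_s: 25.1
position: [0.5307, 0.335, 0.0471]
tcp_rot: [[0.912, 0.405, 0.065], [-0.057, -0.033, 0.998], [0.406, -0.914, -0.007]]
force: [-0.6, -0.2, -0.2]
opening: 0.405
```

{"api": "arm_command", "payload": {
  "translation": [
    [0, 0, 0],
    [0, 0, 0],
    [0, -0.3, 0],
    [0, -0.6, 0],
    [0, -0.9, 0]
  ],
  "rotation": [
    [0, 0, 0],
    [0, 0, 0],
    [0, 0, 0],
    [0, 0, 0.05],
    [0, 0, 0.1]
  ],
  "grip": [-0.5, -1, -1, -1, -1]
}}

```text
time_s: 25.6
position: [0.4997, 0.3374, 0.1128]
tcp_rot: [[0.951, 0.303, 0.064], [-0.059, -0.027, 0.998], [0.304, -0.953, -0.007]]
force: [1.1, -1.0, 0.5]
opening: 0.856
```

{"api": "arm_command", "payload": {
  "translation": [
    [0, -0.3, 0],
    [0, -0.5, 0],
    [0, -0.5, 0]
  ],
  "rotation": [
    [0, 0, 0.1],
    [0, 0, 0.2],
    [0, 0, 0.3]
  ],
  "grip": [-1, -1, -1]
}}

```text
time_s: 25.9
position: [0.4893, 0.3396, 0.1542]
tcp_rot: [[0.998, -0.001, 0.064], [-0.064, -0.004, 0.998], [-0.0, -1.0, -0.004]]
force: [-0.1, 0.4, -0.1]
opening: 0.989
```

Run:
```python
from h import *
c=cap('wrist','w3');s=c['st']; print(np.round(s['position'],4),np.round(s['tcp_rot'],3).tolist(),np.round(s['joint_positions'],1))
hsv=cv2.cvtColor(c['image'],cv2.COLOR_BGR2HSV); m=((hsv[...,0]<6)|(hsv[...,0]>174))&(hsv[...,1]>180)&(hsv[...,2]>60)
n,l,st,ce=cv2.connectedComponentsWithStats(m.astype(np.uint8))
for i in [k for k in range(1,n) if st[k,4]>200]:
    print(st[i]); r=st[i]
    for v in np.linspace(r[1]+3,r[1]+r[3]-4,4).astype(int):
        u=np.where(l[v]==i)[0]; print(v,px2w(c,[(u.mean(),v)],.05)[0].round(4))
spots('wrist',c,'scoop',0); spots('wrist',c,'scoop_grip',.04)
c=cap('scene'); spots('scene',c,'coupling0',.02); spots('scene',c,'scoop',0)
```

```text
[0.4893 0.3396 0.1542] [[0.998, -0.001, 0.064], [-0.064, -0.004, 0.998], [-0.0, -1.0, -0.004]] [ 24.1  34.6  91.   -0.2  54.6 -62.1]
[ 304  174   19   77 1331]
177 [0.4668 0.338  0.05  ]
200 [0.4873 0.3362 0.05  ]
223 [0.5087 0.3353 0.05  ]
247 [0.5321 0.3338 0.05  ]
wrist scoop 0.97 [230.  15.] [0.322  0.2707 0.    ]
wrist scoop 0.8 [313. 294.] [0.6135 0.3283 0.    ]
wrist scoop_grip 0.93 [314. 219.] [0.508  0.3366 0.04  ]
scene coupling0 0.54 [369. 266.] [0.6363 0.3316 0.02  ]
scene coupling0 0.5 [329. 199.] [0.49   0.1305 0.02  ]
scene coupling0 0.46 [315. 165.] [0.3954 0.0289 0.02  ]
scene scoop 0.62 [372. 265.] [0.6165 0.3349 0.    ]
scene scoop 0.46 [398. 184.] [0.3185 0.2856 0.    ]
```

{"api": "arm_command", "payload": {
  "translation": [
    [0.4, 0.2, 0],
    [0.81, 0.5, 0],
    [0.81, 0.8, 0],
    [0.81, 0.8, 0]
  ],
  "rotation": [
    [0, 0, 0],
    [0, 0, 0],
    [0, 0, 0],
    [0, 0, 0]
  ],
  "grip": [-1, -1, -1, -1]
}}

```text
time_s: 26.6
position: [0.5502, 0.3324, 0.0826]
tcp_rot: [[0.998, -0.01, 0.065], [-0.065, -0.011, 0.998], [-0.009, -1.0, -0.012]]
force: [-1.5, -0.2, 0.2]
opening: 1.0
```

{"api": "arm_command", "payload": {
  "translation": [
    [0, 0.25, 0],
    [0, 0.5, 0],
    [0, 0.58, 0],
    [0, 0.58, 0],
    [0, 0.58, 0]
  ],
  "rotation": [
    [0, 0, 0],
    [0, 0, 0],
    [0, 0, 0],
    [0, 0, 0],
    [0, 0, 0]
  ],
  "grip": [-1, -1, 0, 0.4, 0.6]
}}

```text
time_s: 27.1
position: [0.5534, 0.3338, 0.0414]
tcp_rot: [[0.998, -0.0, 0.064], [-0.064, -0.007, 0.998], [0.0, -1.0, -0.007]]
force: [-0.6, 0.2, 0.9]
opening: 0.811
```

{"api": "arm_command", "payload": {
  "translation": [
    [0, 0, 0],
    [0, 0, 0],
    [0, 0, 0],
    [0, 0, 0],
    [0, 0, 0]
  ],
  "rotation": [
    [0, 0, 0],
    [0, 0, 0],
    [0, 0, 0],
    [0, 0, 0],
    [0, 0, 0]
  ],
  "grip": [1, 1, 1, 1, 1]
}}

```text
time_s: 27.6
position: [0.5535, 0.3334, 0.0405]
tcp_rot: [[0.998, -0.001, 0.065], [-0.065, -0.007, 0.998], [-0.001, -1.0, -0.007]]
force: [0.6, -0.3, -0.2]
opening: 0.354
```

{"api": "arm_command", "payload": {
  "translation": [
    [0, 0, 0],
    [0, 0, 0],
    [0, 0, 0],
    [0, 0, 0]
  ],
  "rotation": [
    [0, 0, 0],
    [0, 0, 0],
    [0, 0, 0],
    [0, 0, 0]
  ],
  "grip": [1, 1, 1, 1]
}}

```text
time_s: 28.0
position: [0.5535, 0.3334, 0.0404]
tcp_rot: [[0.998, -0.001, 0.065], [-0.065, -0.007, 0.998], [-0.001, -1.0, -0.007]]
force: [-0.0, 0.6, 0.2]
opening: 0.202
```

{"api": "arm_command", "payload": {
  "translation": [
    [0, -0.05, 0],
    [0, -0.15, 0],
    [0, -0.35, 0],
    [0, -0.6, 0],
    [0, -0.8, 0]
  ],
  "rotation": [
    [0, 0, 0],
    [0, 0, 0],
    [0, 0, 0],
    [0, 0, 0],
    [0, 0, 0]
  ],
  "grip": [1, 1, 1, 1, 1]
}}

```text
time_s: 28.5
position: [0.5538, 0.3341, 0.1064]
tcp_rot: [[0.998, -0.0, 0.065], [-0.065, -0.007, 0.998], [0.0, -1.0, -0.007]]
force: [0.3, 0.2, -3.1]
opening: 0.2
```

{"api": "arm_command", "payload": {
  "translation": [
    [0, -0.2, 0],
    [0, -0.4, 0],
    [0, -0.52, 0],
    [0, -0.56, 0],
    [0, -0.56, 0]
  ],
  "rotation": [
    [0, 0, 0],
    [0, 0, 0],
    [0, 0, 0],
    [0, 0, 0],
    [0, 0, 0]
  ],
  "grip": [1, 1, 1, 1, 1]
}}

```text
time_s: 29.0
position: [0.5537, 0.3343, 0.1498]
tcp_rot: [[0.998, -0.0, 0.065], [-0.065, -0.007, 0.998], [0.0, -1.0, -0.007]]
force: [-0.3, 0.3, -3.2]
opening: 0.201
```

```bash
cat >> h.py <<'E'
def yellow(cam):
    c=cap(cam); h=cv2.cvtColor(c['image'],cv2.COLOR_BGR2HSV)
    m=((h[...,0]>12)&(h[...,0]<30)&(h[...,1]>150)&(h[...,2]>90)).astype(np.uint8)
    n,l,st,ce=cv2.connectedComponentsWithStats(m); out=[(ce[i].round(1).tolist(),int(st[i,4])) for i in range(1,n) if st[i,4]>15]
    return c,out
E
python3 - <<'E'
from h import *
c,o=yellow('scene');s=c['st'];print(np.round(s['position'],4),np.round(s['force'],2),s['opening'],o)
cv2.imwrite('pics/s11.png',c['image'])
spots('scene',c,'scoop',.11);spots('scene',c,'scoop_lip',.113)
print(w2px(c,W([[0,-.07,.003],[0,0,0],[.042,.07,.04],[-.042,.07,.04]],[0,.062,.04],s['tcp_rot'],np.array(s['position']))).round(1).tolist())
E
```

```text
[0.5537 0.3343 0.1498] [-0.28  0.29 -3.16] 0.20124797770898553 [([381.0, 170.6], 32), ([326.9, 200.6], 35), ([332.5, 200.0], 28), ([200.7, 235.4], 192), ([369.0, 240.5], 106), ([194.5, 266.2], 257), ([331.3, 277.4], 749), ([566.2, 365.9], 573)]
scene scoop 0.84 [376. 245.] [0.6179 0.3322 0.11  ]
scene scoop_lip 0.83 [354. 230.] [0.6079 0.2626 0.113 ]
scene scoop_lip 0.75 [376. 176.] [0.4136 0.2373 0.113 ]
[[352.8, 231.2], [375.8, 244.4], [394.6, 262.1], [409.7, 237.7]]
```

{"api": "arm_command", "payload": {
  "translation": [
    [-0.02, 0, -0.06],
    [-0.06, 0, -0.2],
    [-0.11, 0, -0.38],
    [-0.16, 0, -0.56],
    [-0.21, 0, -0.74]
  ],
  "rotation": [
    [0, 0, 0],
    [0, 0, 0],
    [0, 0, 0],
    [0, 0, 0],
    [0, 0, 0]
  ],
  "grip": [1, 1, 1, 1, 1]
}}

```text
time_s: 29.65
position: [0.5322, 0.2748, 0.1494]
tcp_rot: [[0.998, -0.002, 0.065], [-0.065, -0.008, 0.998], [-0.001, -1.0, -0.008]]
force: [-0.5, 0.7, -3.5]
opening: 0.204
```

{"api": "arm_command", "payload": {
  "translation": [
    [-0.05, 0, -0.18],
    [-0.1, 0, -0.36],
    [-0.15, 0, -0.54],
    [-0.2, 0, -0.72],
    [-0.25, 0, -0.9]
  ],
  "rotation": [
    [0, 0, 0],
    [0, 0, 0],
    [0, 0, 0],
    [0, 0, 0],
    [0, 0, 0]
  ],
  "grip": [1, 1, 1, 1, 1]
}}

```text
time_s: 30.15
position: [0.508, 0.2045, 0.1503]
tcp_rot: [[0.998, -0.001, 0.065], [-0.065, -0.007, 0.998], [-0.0, -1.0, -0.007]]
force: [0.5, 0.3, -3.8]
opening: 0.204
```

{"api": "arm_command", "payload": {
  "translation": [
    [-0.05, 0, -0.18],
    [-0.1, 0, -0.34],
    [-0.14, 0, -0.48],
    [-0.16, 0, -0.56],
    [-0.16, 0, -0.58]
  ],
  "rotation": [
    [0, 0, 0],
    [0, 0, 0],
    [0, 0, 0],
    [0, 0, 0],
    [0, 0, 0]
  ],
  "grip": [1, 1, 1, 1, 1]
}}

```text
time_s: 30.65
position: [0.4923, 0.1595, 0.1506]
tcp_rot: [[0.998, -0.001, 0.066], [-0.066, -0.007, 0.998], [-0.001, -1.0, -0.007]]
force: [-0.5, -0.2, -3.8]
opening: 0.201
```

Run:
```python
from h import *
c,o=yellow('scene');s=c['st'];print(np.round(s['position'],4),np.round(s['force'],2),np.round(s['tcp_rot'],3)[0].tolist(),o)
spots('scene',c,'scoop',.11);spots('scene',c,'scoop_lip',.113);spots('scene',c,'sieve_floor',.037)
print(w2px(c,W([[0,-.07,.003],[0,0,0]],[0,.062,.04],s['tcp_rot'],np.array(s['position']))).round(1).tolist())
# sieve pose by blue mask fit: rim/floor corner extremes
h=cv2.cvtColor(c['image'],cv2.COLOR_BGR2HSV); m=((h[...,0]>105)&(h[...,0]<125)&(h[...,1]>180)).astype(np.uint8)
m[:, :240]=0; n,l,st,ce=cv2.connectedComponentsWithStats(m); i=1+np.argmax(st[1:,4]); print(st[i])
def rim(x,y,a,z=.069):
    q=np.array([[-.062,-.059],[-.062,.059],[.062,.059],[.062,-.059]]); R=np.array([[np.cos(a),-np.sin(a)],[np.sin(a),np.cos(a)]])
    return np.c_[q@R.T+[x,y],np.full(4,z)]
print(w2px(c,rim(.5545,.053,-.035)).round(1).tolist())
ys,xs=np.where(l==i); print('left',xs.min(),ys[xs==xs.min()].mean(),'top',xs[ys==ys.min()].mean(),ys.min(),'right',xs.max(),ys[xs==xs.max()].mean())
```

```text
[0.4923 0.1595 0.1506] [-0.51 -0.17 -3.83] [0.998, -0.001, 0.066] [([391.8, 177.4], 196), ([320.9, 196.0], 87), ([200.7, 235.4], 192), ([194.5, 266.2], 258), ([331.1, 277.5], 758), ([566.5, 365.8], 568)]
scene scoop 0.78 [328. 201.] [0.5552 0.1567 0.11  ]
scene scoop 0.61 [396. 185.] [0.4105 0.2971 0.11  ]
scene scoop_lip 0.98 [306. 186.] [0.5429 0.0797 0.113 ]
scene scoop_lip 0.8 [373. 173.] [0.4045 0.2238 0.113 ]
scene sieve_floor 0.65 [308. 188.] [0.4944 0.0598 0.037 ]
scene sieve_floor 0.58 [296. 200.] [0.5525 0.0498 0.037 ]
[[306.7, 188.8], [327.8, 200.7]]
[264 171  44  56 911]
[[290.5, 171.8], [324.5, 188.3], [302.2, 218.5], [267.2, 200.4]]
left 264 199.5 top 287.0 171 right 307 209.0
```

{"api": "arm_command", "payload": {
  "translation": [
    [0, 0, -0.07],
    [0, 0, -0.14],
    [0, 0.01, -0.21],
    [0, 0.03, -0.28],
    [0, 0.04, -0.34]
  ],
  "rotation": [
    [0.06, 0, 0],
    [0.13, 0, 0],
    [0.2, 0, 0],
    [0.27, 0, 0],
    [0.333, 0, 0]
  ],
  "grip": [1, 1, 1, 1, 1]
}}

```text
time_s: 31.35
position: [0.4914, 0.1329, 0.1476]
tcp_rot: [[0.998, 0.023, 0.06], [-0.064, 0.336, 0.94], [0.001, -0.942, 0.337]]
force: [-0.6, 0.6, -3.3]
opening: 0.2
```

{"api": "arm_command", "payload": {
  "translation": [
    [0, -0.03, -0.02],
    [0, -0.06, -0.04],
    [0, -0.09, -0.06],
    [0, -0.115, -0.08],
    [0, -0.145, -0.095]
  ],
  "rotation": [
    [0.033, 0, 0],
    [0.067, 0, 0],
    [0.1, 0, 0],
    [0.133, 0, 0],
    [0.167, 0, 0]
  ],
  "grip": [1, 1, 1, 1, 1]
}}

```text
time_s: 31.85
position: [0.4908, 0.1218, 0.1559]
tcp_rot: [[0.998, 0.033, 0.055], [-0.064, 0.492, 0.868], [0.001, -0.87, 0.493]]
force: [0.0, -0.0, -4.3]
opening: 0.203
```

{"api": "arm_command", "payload": {
  "translation": [
    [0, -0.03, -0.02],
    [0, -0.06, -0.04],
    [0, -0.09, -0.06],
    [0, -0.115, -0.08],
    [0, -0.145, -0.095]
  ],
  "rotation": [
    [0.033, 0, 0],
    [0.067, 0, 0],
    [0.1, 0, 0],
    [0.133, 0, 0],
    [0.167, 0, 0]
  ],
  "grip": [1, 1, 1, 1, 1]
}}

```text
time_s: 32.35
position: [0.4903, 0.1092, 0.1621]
tcp_rot: [[0.998, 0.042, 0.048], [-0.064, 0.635, 0.77], [0.002, -0.771, 0.636]]
force: [0.0, 0.6, -2.7]
opening: 0.202
```

{"api": "arm_command", "payload": {
  "translation": [
    [0, -0.04, -0.03],
    [0, -0.08, -0.055],
    [0, -0.115, -0.08],
    [0, -0.115, -0.08],
    [0, -0.115, -0.08]
  ],
  "rotation": [
    [0.05, 0, 0],
    [0.1, 0, 0],
    [0.133, 0, 0],
    [0.133, 0, 0],
    [0.133, 0, 0]
  ],
  "grip": [1, 1, 1, 1, 1]
}}

```text
time_s: 32.85
position: [0.4888, 0.0988, 0.1651]
tcp_rot: [[0.998, 0.048, 0.044], [-0.065, 0.736, 0.674], [-0.0, -0.675, 0.737]]
force: [-0.6, 0.5, -2.4]
opening: 0.202
```

Run:
```python
from h import *
c,o=yellow('scene');s=c['st'];print(np.round(s['position'],4),np.round(s['force'],2),o)
cv2.imwrite('pics/s12.png',c['image'])
spots('scene',c,'scoop',.11,4);spots('scene',c,'scoop_lip',.09,4)
print(w2px(c,W([[0,-.07,.003],[0,0,0]],[0,.062,.04],s['tcp_rot'],np.array(s['position']))).round(1).tolist())
for d in models.spot_point('scene','coupling0')[:5]: print(d)
```

```text
[0.4888 0.0988 0.1651] [-0.58  0.49 -2.4 ] [([391.8, 177.0], 220), ([280.9, 195.0], 61), ([327.1, 200.9], 38), ([332.5, 201.4], 39), ([297.1, 205.2], 29), ([200.6, 235.4], 191), ([194.5, 266.2], 257), ([331.2, 277.4], 755), ([566.2, 365.8], 574)]
scene scoop 0.84 [320. 191.] [0.5363 0.121  0.11  ]
scene scoop 0.69 [397. 183.] [0.4039 0.3    0.11  ]
scene scoop_lip 0.92 [308. 192.] [0.5446 0.0864 0.09  ]
scene scoop_lip 0.85 [379. 174.] [0.3819 0.2348 0.09  ]
scene scoop_lip 0.66 [331. 282.] [0.7613 0.2741 0.09  ]
scene scoop_lip 0.59 [212. 230.] [ 0.7833 -0.0751  0.09  ]
[[304.2, 192.8], [319.2, 190.1]]
{'point': [0.4397, 0.4838], 'conf': 0.66}
{'point': [0.4664, 0.5108], 'conf': 0.56}
{'point': [0.5156, 0.4973], 'conf': 0.45}
```

{"api": "arm_command", "payload": {
  "translation": [
    [0, 0.04, 0.1],
    [0, 0.08, 0.2],
    [0, 0.12, 0.3],
    [0, 0.16, 0.4],
    [0, 0.2, 0.5]
  ],
  "rotation": [
    [-0.133, 0, 0],
    [-0.267, 0, 0],
    [-0.4, 0, 0],
    [-0.533, 0, 0],
    [-0.667, 0, 0]
  ],
  "grip": [1, 1, 1, 1, 1]
}}

```text
time_s: 33.55
position: [0.4904, 0.1383, 0.1852]
tcp_rot: [[0.998, 0.008, 0.065], [-0.065, 0.127, 0.99], [0.0, -0.992, 0.128]]
force: [0.3, 0.1, -4.0]
opening: 0.202
```

{"api": "arm_command", "payload": {
  "translation": [
    [0, 0, 0.25],
    [0, 0, 0.5],
    [0, 0, 0.83]
  ],
  "rotation": [
    [-0.06, 0, 0],
    [-0.125, 0, 0],
    [-0.125, 0, 0]
  ],
  "grip": [1, 1, 1]
}}

```text
time_s: 33.85
position: [0.4938, 0.2056, 0.1931]
tcp_rot: [[0.998, -0.003, 0.063], [-0.063, 0.001, 0.998], [-0.003, -1.0, 0.001]]
force: [-0.1, 0.8, -3.1]
opening: 0.2
```

{"api": "arm_command", "payload": {
  "translation": [
    [0.1, 0, 0.27],
    [0.2, 0, 0.55],
    [0.32, 0, 0.83]
  ],
  "rotation": [
    [0, 0, 0],
    [0, 0, 0],
    [0, 0, 0]
  ],
  "grip": [1, 1, 1]
}}

```text
time_s: 34.15
position: [0.5236, 0.2694, 0.1928]
tcp_rot: [[0.998, -0.004, 0.064], [-0.064, 0.002, 0.998], [-0.004, -1.0, 0.002]]
force: [0.4, -0.4, -1.5]
opening: 0.199
```

{"api": "arm_command", "payload": {
  "translation": [
    [0.1, 0, 0.27],
    [0.2, 0, 0.55],
    [0.32, 0, 0.75],
    [0.32, 0, 0.83],
    [0.32, 0, 0.83]
  ],
  "rotation": [
    [0, 0, 0],
    [0, 0, 0],
    [0, 0, 0],
    [0, 0, 0],
    [0, 0, 0]
  ],
  "grip": [1, 1, 1, 1, 1]
}}

```text
time_s: 34.65
position: [0.5537, 0.3332, 0.1925]
tcp_rot: [[0.998, -0.003, 0.064], [-0.064, 0.001, 0.998], [-0.003, -1.0, 0.001]]
force: [0.4, -0.7, -2.3]
opening: 0.204
```

{"api": "arm_command", "payload": {
  "translation": [
    [0, 0.25, 0],
    [0, 0.55, 0],
    [0, 0.8, 0],
    [0, 0.95, 0],
    [0, 0.95, 0]
  ],
  "rotation": [
    [0, 0, 0],
    [0, 0, 0],
    [0, 0, 0],
    [0, 0, 0],
    [0, 0, 0]
  ],
  "grip": [1, 1, 1, 1, 1]
}}

```text
time_s: 35.15
position: [0.553, 0.3313, 0.115]
tcp_rot: [[0.998, -0.006, 0.066], [-0.066, -0.0, 0.998], [-0.006, -1.0, -0.001]]
force: [-0.1, -0.2, -3.0]
opening: 0.204
```

Run:
```python
from h import *
c=cap('scene');s=c['st'];print(np.round(s['position'],4),np.round(s['force'],2))
spots('scene',c,'scoop',.07);spots('scene',c,'scoop_lip',.07)
print(w2px(c,W([[0,-.07,.003],[0,0,0]],[0,.062,.04],s['tcp_rot'],np.array(s['position']))).round(1).tolist())
im=c['image']; cv2.imwrite('pics/p10.png',cv2.resize(im[160:245,260:350],None,fx=6.5,fy=6.5,interpolation=cv2.INTER_CUBIC))
```

```text
[0.553  0.3313 0.115 ] [-0.12 -0.15 -3.02]
scene scoop 0.78 [374. 248.] [0.6069 0.3269 0.07  ]
scene scoop_lip 0.63 [374. 174.] [0.3738 0.2192 0.07  ]
[[350.9, 237.4], [373.4, 250.3]]
```

View pics/p10.png

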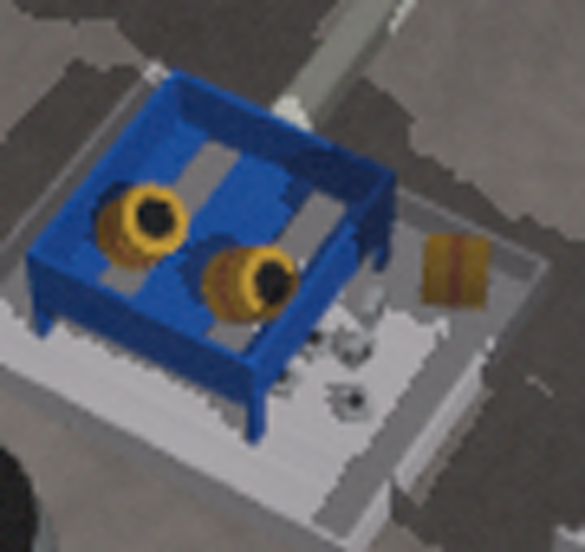

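{"api": "arm_command", "payload": {
  "translation": [
    [0, 0.25, 0],
    [0, 0.5, 0],
    [0, 0.75, 0],
    [0, 0.88, 0],
    [0, 0.905, 0]
  ],
  "rotation": [
    [0, 0, 0],
    [0, 0, 0],
    [0, 0, 0],
    [0, 0, 0],
    [0, 0, 0]
  ],
  "grip": [1, 1, 1, 1, 1]
}}

```text
time_s: 35.8
position: [0.5547, 0.3326, 0.0441]
tcp_rot: [[0.998, -0.002, 0.065], [-0.065, 0.001, 0.998], [-0.002, -1.0, 0.001]]
force: [-0.5, -0.3, -1.7]
opening: 0.202
```

{"api": "arm_command", "payload": {
  "translation": [
    [0, 0, 0],
    [0, 0, 0],
    [0, 0, 0],
    [0, 0, 0],
    [0, 0, 0]
  ],
  "rotation": [
    [0, 0, 0],
    [0, 0, 0],
    [0, 0, 0],
    [0, 0, 0],
    [0, 0, 0]
  ],
  "grip": [0.7, 0.4, 0.1, -0.2, -0.5]
}}

```text
time_s: 36.3
position: [0.5555, 0.333, 0.0454]
tcp_rot: [[0.998, 0.001, 0.065], [-0.065, 0.002, 0.998], [0.001, -1.0, 0.002]]
force: [-0.6, -0.3, -0.3]
opening: 0.479
```

{"api": "arm_command", "payload": {
  "translation": [
    [0, 0, 0],
    [0, -0.2, 0],
    [0, -0.5, 0],
    [0, -1, 0],
    [0, -1, 0]
  ],
  "rotation": [
    [0, 0, 0],
    [0, 0, 0],
    [0, 0, 0],
    [0, 0, 0],
    [0, 0, 0]
  ],
  "grip": [-1, -1, -1, -1, -1]
}}

```text
time_s: 36.8
position: [0.5589, 0.3342, 0.1312]
tcp_rot: [[0.998, 0.011, 0.065], [-0.065, 0.006, 0.998], [0.01, -1.0, 0.007]]
force: [2.1, 1.3, 0.5]
opening: 0.933
```

{"api": "arm_command", "payload": {
  "translation": [
    [-0.25, -0.2, -0.3],
    [-0.5, -0.5, -0.6],
    [-0.75, -0.9, -0.95],
    [-0.75, -0.9, -0.95]
  ],
  "rotation": [
    [0, 0, 0],
    [0, 0, 0],
    [0, 0, 0],
    [0, 0, 0]
  ],
  "grip": [-1, -1, -1, -1]
}}

```text
time_s: 37.2
position: [0.4888, 0.2588, 0.2002]
tcp_rot: [[0.998, 0.002, 0.066], [-0.066, 0.002, 0.998], [0.002, -1.0, 0.002]]
force: [1.9, 0.4, 0.4]
opening: 1.001
```

{"api": "arm_command", "payload": {
  "translation": [
    [0, 0, -0.48],
    [-0.35, 0, -0.97],
    [-0.35, 0, -0.97]
  ],
  "rotation": [
    [0, 0, 0],
    [0, 0, 0],
    [0, 0, 0]
  ],
  "grip": [-1, -1, -1]
}}

```text
time_s: 37.5
position: [0.4516, 0.182, 0.1951]
tcp_rot: [[0.998, -0.01, 0.068], [-0.068, -0.0, 0.998], [-0.01, -1.0, -0.001]]
force: [-0.8, -0.2, 0.9]
opening: 0.999
```

Run:
```python
from h import *
c=cap('wrist','w4');s=c['st'];print(np.round(s['position'],4),np.round(s['tcp_rot'],3)[0].tolist(),np.round(s['force'],2))
for t,z in [('coupling0',.02),('nut0',.0065),('sieve_grip',.058),('sieve_floor',.037)]: spots('wrist',c,t,z,8,.3)
h=cv2.cvtColor(c['image'],cv2.COLOR_BGR2HSV); m=((h[...,0]>12)&(h[...,0]<30)&(h[...,1]>150)&(h[...,2]>60)).astype(np.uint8)
n,l,st,ce=cv2.connectedComponentsWithStats(m)
for i in range(1,n):
    if st[i,4]>80: print(st[i],ce[i].round(0),px2w(c,[ce[i]],.02)[0].round(3), cv2.minAreaRect(np.argwhere(l==i)[:,::-1].astype(np.float32)))
c=cap('top');spots('top',c,'scoop',0);spots('top',c,'coupling0',.02,8);spots('top',c,'sieve_floor',.037);spots('top',c,'sieve_grip',.058);spots('top',c,'nut0',.0065,8)
cv2.imwrite('pics/t4.png',c['image'])
```

```text
[0.4516 0.182  0.1951] [0.998, -0.01, 0.068] [-0.85 -0.18  0.91]
wrist coupling0 0.91 [275. 233.] [0.5037 0.1306 0.02  ]
wrist coupling0 0.77 [221. 302.] [0.592  0.0536 0.02  ]
wrist coupling0 0.75 [278. 285.] [0.572  0.1271 0.02  ]
wrist nut0 0.64 [247. 290.] [0.5847 0.0836 0.0065]
wrist nut0 0.61 [277. 288.] [0.5842 0.1235 0.0065]
wrist nut0 0.48 [256. 254.] [0.5348 0.1023 0.0065]
wrist sieve_grip 0.77 [170. 178.] [0.4256 0.0397 0.058 ]
[270 216  22  22 135] [279. 223.] [0.492 0.136 0.02 ] ((280.300048828125, 228.10003662109375), (25.491172790527344, 14.758048057556152), 63.43495178222656)
[221 291  16  24  94] [231. 300.] [0.589 0.066 0.02 ] ((230.00003051757812, 302.0000305175781), (19.798988342285156, 15.55634880065918), 45.0)
top scoop 0.6 [386. 129.] [ 0.7597 -0.1085  0.    ]
top coupling0 0.74 [350. 197.] [ 0.5639 -0.      0.02  ]
top coupling0 0.67 [328. 192.] [0.5777 0.0564 0.02  ]
top sieve_floor 0.55 [334. 198.] [0.559  0.0434 0.037 ]
top sieve_grip 0.67 [337. 250.] [0.4212 0.039  0.058 ]
top nut0 0.6 [323. 211.] [0.5307 0.0712 0.0065]
top nut0 0.37 [305. 194.] [0.5786 0.1191 0.0065]
```

{"api": "arm_command", "payload": {
  "translation": [
    [0.1, 0, -0.44],
    [0.19, 0, -0.87]
  ],
  "rotation": [
    [0, 0, 0],
    [0, 0, 0]
  ],
  "grip": [-1, -1]
}}

```text
time_s: 38.25
position: [0.4682, 0.1146, 0.1962]
tcp_rot: [[0.998, -0.0, 0.062], [-0.062, 0.002, 0.998], [-0.0, -1.0, 0.002]]
force: [0.5, 0.3, 0.3]
opening: 0.999
```

{"api": "arm_command", "payload": {
  "translation": [
    [0.1, 0, -0.44],
    [0.19, 0, -0.87],
    [0.19, 0, -0.87]
  ],
  "rotation": [
    [0, -0.04, 0],
    [0, -0.09, 0],
    [0, -0.09, 0]
  ],
  "grip": [-1, -1, -1]
}}

```text
time_s: 38.55
position: [0.4803, 0.0407, 0.1962]
tcp_rot: [[1.0, 0.001, -0.025], [0.025, 0.0, 1.0], [0.001, -1.0, 0.0]]
force: [0.0, 0.9, 0.9]
opening: 1.002
```

{"api": "arm_command", "payload": {
  "translation": [
    [0, 0.42, 0],
    [0, 0.8, 0],
    [0, 0.84, 0]
  ],
  "rotation": [
    [0, 0, 0],
    [0, 0, 0],
    [0, 0, 0]
  ],
  "grip": [-1, -1, -1]
}}

```text
time_s: 38.85
position: [0.4761, 0.0449, 0.1263]
tcp_rot: [[1.0, -0.008, -0.029], [0.029, 0.003, 1.0], [-0.008, -1.0, 0.003]]
force: [0.0, 0.3, 0.3]
opening: 0.998
```

{"api": "arm_command", "payload": {
  "translation": [
    [0, 0.4, 0],
    [0, 0.75, 0],
    [0, 0.84, 0],
    [0, 0.84, 0],
    [0, 0.84, 0]
  ],
  "rotation": [
    [0, 0, 0],
    [0, 0, 0],
    [0, 0, 0],
    [0, 0, 0],
    [0, 0, 0]
  ],
  "grip": [-1, -1, 0, 0.4, 0.6]
}}

```text
time_s: 39.35
position: [0.4794, 0.0445, 0.0628]
tcp_rot: [[1.0, 0.001, -0.03], [0.03, 0.002, 1.0], [0.001, -1.0, 0.002]]
force: [-0.2, 0.9, 1.1]
opening: 0.81
```

{"api": "arm_command", "payload": {
  "translation": [
    [0, 0, 0],
    [0, 0, 0],
    [0, 0, 0],
    [0, 0, 0],
    [0, 0, 0]
  ],
  "rotation": [
    [0, 0, 0],
    [0, 0, 0],
    [0, 0, 0],
    [0, 0, 0],
    [0, 0, 0]
  ],
  "grip": [1, 1, 1, 1, 1]
}}

```text
time_s: 39.85
position: [0.4785, 0.0443, 0.0619]
tcp_rot: [[1.0, -0.0, -0.029], [0.029, 0.002, 1.0], [-0.0, -1.0, 0.002]]
force: [0.5, -1.1, 0.2]
opening: 0.358
```

{"api": "arm_command", "payload": {
  "translation": [
    [0, 0, 0],
    [0, 0, 0],
    [0, 0, 0],
    [0, 0, 0]
  ],
  "rotation": [
    [0, 0, 0],
    [0, 0, 0],
    [0, 0, 0],
    [0, 0, 0]
  ],
  "grip": [1, 1, 1, 1]
}}

```text
time_s: 40.25
position: [0.4788, 0.0441, 0.0618]
tcp_rot: [[1.0, -0.0, -0.029], [0.029, 0.002, 1.0], [-0.0, -1.0, 0.002]]
force: [-0.1, -2.0, 2.3]
opening: 0.233
```

{"api": "arm_command", "payload": {
  "translation": [
    [0, -0.08, 0],
    [0, -0.15, 0],
    [0, -0.15, -0.12],
    [0, -0.15, -0.25],
    [0, -0.15, -0.35]
  ],
  "rotation": [
    [0, 0, 0],
    [0, 0, 0],
    [0, 0, 0],
    [0, 0, 0],
    [0, 0, 0]
  ],
  "grip": [1, 1, 1, 1, 1]
}}

```text
time_s: 40.75
position: [0.4792, 0.0152, 0.0735]
tcp_rot: [[1.0, -0.001, -0.029], [0.029, 0.002, 1.0], [-0.001, -1.0, 0.002]]
force: [-0.1, 0.2, -1.6]
opening: 0.228
```

{"api": "arm_command", "payload": {
  "translation": [
    [0, 0, 0],
    [0, 0.05, 0],
    [0, 0.1, 0],
    [0, 0.15, 0],
    [0, 0.15, 0]
  ],
  "rotation": [
    [0, 0, 0],
    [0, 0, 0],
    [0, 0, 0],
    [0, 0, 0],
    [0, 0, 0]
  ],
  "grip": [1, 1, 1, 1, 1]
}}

```text
time_s: 41.25
position: [0.4787, 0.0166, 0.0617]
tcp_rot: [[1.0, -0.002, -0.03], [0.03, 0.002, 1.0], [-0.002, -1.0, 0.002]]
force: [-2.1, -0.6, 3.6]
opening: 0.225
```

{"api": "arm_command", "payload": {
  "translation": [
    [0, 0, 0],
    [0, 0, 0],
    [0, 0, 0],
    [0, 0, 0],
    [0, 0, 0]
  ],
  "rotation": [
    [0, 0, 0],
    [0, 0, 0],
    [0, 0, 0],
    [0, 0, 0],
    [0, 0, 0]
  ],
  "grip": [0.6, 0.3, 0, -0.2, -0.2]
}}

```text
time_s: 41.75
position: [0.4796, 0.0163, 0.0615]
tcp_rot: [[1.0, -0.0, -0.029], [0.029, 0.002, 1.0], [-0.0, -1.0, 0.002]]
force: [-1.0, -0.2, 0.3]
opening: 0.502
```

{"api": "arm_command", "payload": {
  "translation": [
    [0, 0, 0],
    [0, -0.3, 0],
    [0, -0.6, 0],
    [0, -1, 0],
    [0, -1, 0]
  ],
  "rotation": [
    [0, 0, 0],
    [0, 0, 0],
    [0, 0, 0],
    [0, 0, 0],
    [0, 0, 0]
  ],
  "grip": [-0.2, -0.2, -0.2, -0.2, -0.2]
}}

```text
time_s: 42.25
position: [0.4818, 0.0158, 0.1448]
tcp_rot: [[1.0, 0.007, -0.029], [0.029, 0.0, 1.0], [0.007, -1.0, 0.0]]
force: [1.2, -0.1, -0.3]
opening: 0.602
```

{"api": "arm_command", "payload": {
  "translation": [
    [-0.1, -0.2, 0.4],
    [-0.3, -0.4, 0.7],
    [-0.5, -0.6, 0.95],
    [-0.5, -0.6, 0.95],
    [-0.5, -0.6, 0.95]
  ],
  "rotation": [
    [0, 0, 0],
    [0, 0, 0],
    [0, 0, 0],
    [0, 0, 0],
    [0, 0, 0]
  ],
  "grip": [-0.2, -0.2, -0.2, -0.2, -0.2]
}}

```text
time_s: 42.75
position: [0.4372, 0.0911, 0.1896]
tcp_rot: [[1.0, 0.0, -0.03], [0.03, 0.002, 1.0], [0.0, -1.0, 0.002]]
force: [-0.1, -0.5, 0.1]
opening: 0.599
```

Run:
```python
from h import *
c=cap('wrist','w5');s=c['st'];print(np.round(s['position'],4),np.round(s['tcp_rot'],3)[0].tolist(),s['opening'])
for t,z in [('coupling0',.02),('nut0',.0065),('sieve_grip',.058)]: spots('wrist',c,t,z,8,.3)
a=cv2.resize(c['image'][150:310,230:390],None,fx=3,fy=3,interpolation=cv2.INTER_CUBIC)
c=cap('scene');spots('scene',c,'sieve_floor',.037);spots('scene',c,'coupling0',.02,8);spots('scene',c,'nut0',.0065,8)
b=cv2.resize(c['image'][165:235,270:340],(320,320),interpolation=cv2.INTER_CUBIC)
o=np.zeros((480,800,3),np.uint8); o[:,:480]=a; o[:320,480:]=b; cv2.imwrite('pics/p11.png',o)
```

```text
[0.4372 0.0911 0.1896] [1.0, 0.0, -0.03] 0.5990724742167584
wrist coupling0 0.64 [273. 304.] [0.5877 0.043  0.02  ]
wrist nut0 0.71 [338. 294.] [0.5802 0.1244 0.0065]
wrist nut0 0.62 [307. 296.] [0.5849 0.0852 0.0065]
wrist nut0 0.49 [253. 280.] [0.5639 0.0163 0.0065]
wrist nut0 0.48 [311. 278.] [0.559  0.0894 0.0065]
wrist nut0 0.45 [331. 278.] [0.5584 0.114  0.0065]
wrist nut0 0.36 [296. 294.] [0.582  0.0705 0.0065]
wrist sieve_grip 0.89 [239. 180.] [0.4248 0.0171 0.058 ]
scene sieve_floor 0.74 [289. 197.] [0.5527 0.0287 0.037 ]
scene sieve_floor 0.39 [287. 203.] [0.5755 0.0347 0.037 ]
scene coupling0 0.63 [289. 203.] [0.5626 0.0332 0.02  ]
scene coupling0 0.6 [276. 191.] [ 0.5445 -0.0257  0.02  ]
scene coupling0 0.52 [329. 199.] [0.4889 0.128  0.02  ]
scene nut0 0.57 [304. 218.] [0.5794 0.093  0.0065]
scene nut0 0.56 [310. 212.] [0.5536 0.0977 0.0065]
scene nut0 0.56 [317. 219.] [0.5645 0.1278 0.0065]
scene nut0 0.52 [314. 212.] [0.5444 0.1089 0.0065]
scene nut0 0.48 [298. 211.] [0.5663 0.066  0.0065]
```

View pics/p11.png

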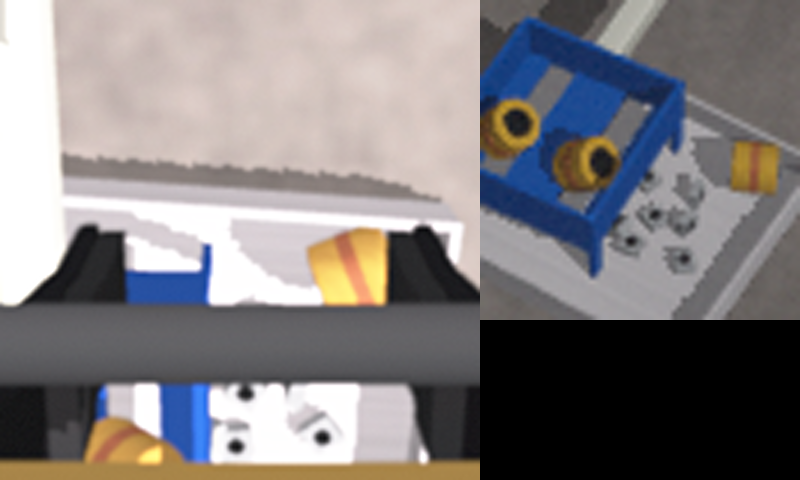

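{"api": "arm_command", "payload": {
  "translation": [
    [0.25, 0, 0.18],
    [0.5, 0, 0.36],
    [0.757, 0.2, 0.527],
    [0.757, 0.4, 0.527],
    [0.757, 0.4, 0.527]
  ],
  "rotation": [
    [0, -0.14, 0],
    [0, -0.28, 0],
    [0, -0.42, 0],
    [0, -0.42, 0],
    [0, -0.42, 0]
  ],
  "grip": [-0.2, -0.2, -0.2, -0.2, -0.2]
}}

```text
time_s: 43.65
position: [0.4954, 0.1349, 0.1558]
tcp_rot: [[0.892, -0.005, -0.452], [0.452, 0.002, 0.892], [-0.004, -1.0, 0.004]]
force: [-0.8, -0.9, -0.1]
opening: 0.6
```

Run:
```python
from h import *
s=bot.read_state();print(np.round(s['position'],4),np.round(s['tcp_rot'],3).tolist(),s['opening'])
im=cv2.imread('pics/w5.png'); c=cap('wrist'); 
c5=dict(c); c5['st']={'position':[.4372,.0911,.1896],'tcp_rot':[[1,0,-.03],[.03,.002,1],[0,-1,.002]]}
P=lambda L:[(230+u/3,150+v/3) for u,v in L]
print('w5 left/right edges @z.02',px2w(c5,P([(310,247),(385,230),(328,300),(388,300)]),.02).round(3).tolist(), '@.037',px2w(c5,P([(310,247),(385,230),(330,302),(385,302)]),.037).round(3).tolist())
h=cv2.cvtColor(c['image'],cv2.COLOR_BGR2HSV); m=((h[...,0]>8)&(h[...,0]<32)&(h[...,1]>120)&(h[...,2]>60)).astype(np.uint8)
n,l,st,ce=cv2.connectedComponentsWithStats(m)
for i in range(1,n):
    if st[i,4]>40: print(st[i],ce[i].round(0),px2w(c,[ce[i]],.037)[0].round(3))
c=cap('scene'); print('nuts',px2w(c,[(270+(u-480)/4.571,165+v/4.571) for u,v in [(648,178),(690,188),(655,215),(683,218),(628,242),(683,258)]],.0065).round(3).tolist())
```

```text
[0.4954 0.1349 0.1558] [[0.892, -0.005, -0.452], [0.452, 0.002, 0.892], [-0.004, -1.0, 0.004]] 0.6001385937265353
w5 left/right edges @z.02 [[0.491, 0.113, 0.02], [0.483, 0.141, 0.02], [0.512, 0.121, 0.02], [0.512, 0.144, 0.02]] @.037 [[0.484, 0.111, 0.037], [0.476, 0.138, 0.037], [0.505, 0.12, 0.037], [0.505, 0.14, 0.037]]
[  441     3   199   172 19570] [541.  91.] [0.323 0.264 0.037]
[107 183  44  31 554] [128. 193.] [ 0.57  -0.024  0.037]
[295 182  31  33 927] [310. 198.] [0.497 0.129 0.037]
[116 203  28  22 100] [129. 213.] [ 0.588 -0.017  0.037]
[169 210  43  18 492] [189. 220.] [0.568 0.036 0.037]
[202 239  20  52 521] [210. 265.] [0.603 0.071 0.037]
[409 239  19  52 517] [420. 265.] [0.509 0.258 0.037]
[ 220  298  328   18 4230] [394. 308.] [0.564 0.26  0.037]
nuts [[0.531, 0.075, 0.006], [0.524, 0.103, 0.006], [0.554, 0.094, 0.006], [0.547, 0.111, 0.006], [0.581, 0.089, 0.006], [0.574, 0.126, 0.006]]
```

{"api": "arm_command", "payload": {
  "translation": [
    [0.04, 0.35, -0.075],
    [0.04, 0.7, -0.075],
    [0.04, 0.75, -0.075],
    [0.04, 0.75, -0.075]
  ],
  "rotation": [
    [0, 0, 0],
    [0, 0, 0],
    [0, 0, 0],
    [0, 0, 0]
  ],
  "grip": [-0.2, -0.2, -0.2, -0.2]
}}

```text
time_s: 44.15
position: [0.5015, 0.1308, 0.0979]
tcp_rot: [[0.892, -0.002, -0.451], [0.451, 0.002, 0.892], [-0.001, -1.0, 0.003]]
force: [-0.5, 0.8, 0.3]
opening: 0.6
```

{"api": "arm_command", "payload": {
  "translation": [
    [0, 0.25, 0],
    [0, 0.45, 0],
    [0, 0.55, 0],
    [0, 0.59, 0],
    [0, 0.59, 0]
  ],
  "rotation": [
    [0, 0, 0],
    [0, 0, 0],
    [0, 0, 0],
    [0, 0, 0],
    [0, 0, 0]
  ],
  "grip": [-0.2, -0.2, -0.2, -0.2, 0]
}}

```text
time_s: 44.65
position: [0.5023, 0.1311, 0.0512]
tcp_rot: [[0.892, 0.0, -0.452], [0.452, 0.002, 0.892], [0.001, -1.0, 0.002]]
force: [-0.3, 0.3, 0.2]
opening: 0.567
```

{"api": "arm_command", "payload": {
  "translation": [
    [0, 0, 0],
    [0, 0, 0],
    [0, 0, 0],
    [0, 0, 0],
    [0, 0, 0]
  ],
  "rotation": [
    [0, 0, 0],
    [0, 0, 0],
    [0, 0, 0],
    [0, 0, 0],
    [0, 0, 0]
  ],
  "grip": [0.3, 0.6, 1, 1, 1]
}}

```text
time_s: 45.15
position: [0.5023, 0.1312, 0.0511]
tcp_rot: [[0.892, 0.0, -0.452], [0.452, 0.002, 0.892], [0.001, -1.0, 0.002]]
force: [-0.7, 0.3, 4.4]
opening: 0.342
```

{"api": "arm_command", "payload": {
  "translation": [
    [0, 0, 0],
    [0, 0, 0],
    [0, 0, 0]
  ],
  "rotation": [
    [0, 0, 0],
    [0, 0, 0],
    [0, 0, 0]
  ],
  "grip": [1, 1, 1]
}}

```text
time_s: 45.45
position: [0.5023, 0.1312, 0.0511]
tcp_rot: [[0.892, 0.0, -0.452], [0.452, 0.002, 0.892], [0.001, -1.0, 0.002]]
force: [0.8, 0.2, 6.5]
opening: 0.338
```

{"api": "arm_command", "payload": {
  "translation": [
    [0, -0.2, 0],
    [0, -0.5, 0],
    [0, -0.9, 0],
    [0, -1, 0],
    [0, -1, 0]
  ],
  "rotation": [
    [0, 0, 0],
    [0, 0, 0],
    [0, 0, 0],
    [0, 0, 0],
    [0, 0, 0]
  ],
  "grip": [1, 1, 1, 1, 1]
}}

```text
time_s: 45.95
position: [0.5027, 0.131, 0.1315]
tcp_rot: [[0.892, 0.002, -0.452], [0.452, 0.002, 0.892], [0.003, -1.0, 0.001]]
force: [0.1, -0.1, -0.5]
opening: 0.34
```

{"api": "arm_command", "payload": {
  "translation": [
    [-0.05, 0, -0.15],
    [-0.12, 0, -0.4],
    [-0.187, 0, -0.683]
  ],
  "rotation": [
    [0, 0, 0],
    [0, 0, 0],
    [0, 0, 0]
  ],
  "grip": [1, 1, 1]
}}

```text
time_s: 46.25
position: [0.5121, 0.0746, 0.1288]
tcp_rot: [[0.891, -0.004, -0.453], [0.453, 0.002, 0.891], [-0.003, -1.0, 0.004]]
force: [-0.8, 0.1, -0.7]
opening: 0.338
```

{"api": "arm_command", "payload": {
  "translation": [
    [-0.07, 0, -0.27],
    [-0.13, 0, -0.5],
    [-0.187, 0, -0.65],
    [-0.187, 0, -0.683],
    [-0.187, 0, -0.683]
  ],
  "rotation": [
    [0, 0, 0],
    [0, 0, 0],
    [0, 0, 0],
    [0, 0, 0],
    [0, 0, 0]
  ],
  "grip": [1, 1, 1, 1, 1]
}}

```text
time_s: 46.75
position: [0.5242, 0.0196, 0.1296]
tcp_rot: [[0.893, -0.002, -0.451], [0.451, 0.002, 0.893], [-0.001, -1.0, 0.003]]
force: [-0.4, 1.0, 0.3]
opening: 0.339
```

Run:
```python
from h import *
c,o=yellow('scene');s=c['st'];print(np.round(s['position'],4),np.round(s['force'],2),s['opening'],o)
print('expected held coupling px',w2px(c,[np.array(s['position'])-[0,0,.031]]).round(1))
spots('scene',c,'coupling0',.052,8);spots('scene',c,'sieve_floor',.037)
c,o=yellow('wrist');print([x for x in o])
h=cv2.cvtColor(c['image'],cv2.COLOR_BGR2HSV); m=((h[...,0]>105)&(h[...,0]<125)&(h[...,1]>180)); 
c=cap('top');spots('top',c,'sieve_floor',.037);spots('top',c,'coupling0',.052,8)
```

```text
[0.5242 0.0196 0.1296] [-0.43  1.    0.32] 0.3386732312116661 [([284.0, 158.0], 23), ([391.4, 177.4], 202), ([289.6, 174.9], 45), ([295.0, 176.0], 43), ([275.7, 192.9], 77), ([291.8, 200.1], 73), ([200.6, 235.5], 194), ([194.5, 266.2], 257), ([331.0, 277.4], 724), ([566.4, 365.8], 572)]
expected held coupling px [[291.3 176.4]]
scene coupling0 0.59 [293. 203.] [0.5736 0.0546 0.052 ]
scene coupling0 0.55 [295. 175.] [0.4834 0.0092 0.052 ]
scene coupling0 0.48 [278. 197.] [0.5784 0.004  0.052 ]
scene sieve_floor 0.84 [290. 197.] [0.5513 0.0296 0.037 ]
[([300.0, 218.3], 294), ([329.8, 228.8], 774), ([249.1, 222.7], 118), ([262.5, 233.8], 141), ([311.9, 283.8], 141), ([327.0, 289.9], 16)]
```

{"api": "arm_command", "payload": {
  "translation": [
    [0, 0.15, 0],
    [0, 0.3, 0],
    [0, 0.42, 0],
    [0, 0.45, 0],
    [0, 0.45, 0]
  ],
  "rotation": [
    [0, 0, 0],
    [0, 0, 0],
    [0, 0, 0],
    [0, 0, 0],
    [0, 0, 0]
  ],
  "grip": [1, 1, 1, 1, 1]
}}

```text
time_s: 47.6
position: [0.5241, 0.0201, 0.0934]
tcp_rot: [[0.892, -0.003, -0.452], [0.452, 0.002, 0.892], [-0.001, -1.0, 0.003]]
force: [-0.7, 0.2, -0.4]
opening: 0.336
```

{"api": "arm_command", "payload": {
  "translation": [
    [0, 0, 0],
    [0, 0, 0],
    [0, 0, 0],
    [0, -0.2, 0],
    [0, -0.6, 0]
  ],
  "rotation": [
    [0, 0, 0],
    [0, 0, 0],
    [0, 0, 0],
    [0, 0, 0],
    [0, 0, 0]
  ],
  "grip": [0.1, 0, 0, 0, 0]
}}

```text
time_s: 48.1
position: [0.5231, 0.0201, 0.1413]
tcp_rot: [[0.892, -0.006, -0.452], [0.452, 0.003, 0.892], [-0.004, -1.0, 0.005]]
force: [-0.5, -0.0, 0.9]
opening: 0.496
```

{"api": "arm_command", "payload": {
  "translation": [
    [-0.1, -0.3, 0.3],
    [-0.3, -0.6, 0.6],
    [-0.5, -0.6, 0.9],
    [-0.7, -0.6, 1],
    [-0.7, -0.6, 1]
  ],
  "rotation": [
    [0, 0, 0],
    [0, 0.15, 0],
    [0, 0.29, 0],
    [0, 0.42, 0],
    [0, 0.42, 0]
  ],
  "grip": [-0.3, -0.5, -0.5, -0.5, -0.5]
}}

```text
time_s: 48.6
position: [0.4356, 0.0666, 0.1909]
tcp_rot: [[1.0, -0.003, -0.03], [0.03, 0.002, 1.0], [-0.003, -1.0, 0.002]]
force: [-0.9, -0.5, -0.6]
opening: 0.743
```

Run:
```python
from h import *
c,o=yellow('scene');s=c['st'];print(np.round(s['position'],4),np.round(s['tcp_rot'],3)[0].tolist(),s['opening'],[x for x in o if 250<x[0][0]<350])
print(px2w(c,[x[0] for x in o if 250<x[0][0]<350],.055).round(3).tolist())
spots('scene',c,'coupling0',.052,8);spots('scene',c,'sieve_floor',.037);spots('scene',c,'nut0',.0065,8)
c=cap('wrist','w6');spots('wrist',c,'nut0',.0065,10,.3);spots('wrist',c,'sieve_grip',.058);spots('wrist',c,'coupling0',.052,5)
```

```text
[0.4356 0.0666 0.1909] [1.0, -0.003, -0.03] 0.7433992645824851 [([290.0, 184.4], 40), ([295.5, 184.5], 40), ([275.8, 193.0], 76), ([291.8, 200.1], 77), ([331.1, 277.4], 716)]
[[0.523, 0.013, 0.055], [0.515, 0.028, 0.055], [0.571, -0.007, 0.055], [0.57, 0.047, 0.055], [0.734, 0.263, 0.055]]
scene coupling0 0.62 [294. 201.] [0.5686 0.0532 0.052 ]
scene coupling0 0.59 [276. 190.] [ 0.56   -0.0115  0.052 ]
scene coupling0 0.54 [294. 184.] [0.5149 0.0231 0.052 ]
scene coupling0 0.51 [395. 230.] [0.5139 0.3491 0.052 ]
scene sieve_floor 0.75 [291. 196.] [0.5465 0.0316 0.037 ]
scene sieve_floor 0.59 [306. 216.] [0.5884 0.1045 0.037 ]
scene nut0 0.59 [313. 221.] [0.5756 0.1203 0.0065]
scene nut0 0.59 [316. 212.] [0.5431 0.1156 0.0065]
scene nut0 0.54 [302. 214.] [0.5699 0.0809 0.0065]
scene nut0 0.48 [308. 210.] [0.5479 0.089  0.0065]
scene nut0 0.46 [305. 217.] [0.5744 0.0937 0.0065]
wrist nut0 0.68 [328. 294.] [0.5859 0.0855 0.0065]
wrist nut0 0.67 [357. 290.] [0.5781 0.1222 0.0065]
wrist nut0 0.61 [332. 277.] [0.5617 0.0901 0.0065]
wrist nut0 0.51 [318. 292.] [0.5823 0.073  0.0065]
wrist nut0 0.45 [353. 278.] [0.5613 0.117  0.0065]
wrist sieve_grip 0.74 [265. 177.] [0.4256 0.0159 0.058 ]
wrist sieve_grip 0.65 [297. 304.] [0.5654 0.0483 0.058 ]
wrist coupling0 0.74 [297. 300.] [0.5647 0.0488 0.052 ]
wrist coupling0 0.7 [270. 271.] [0.529  0.0186 0.052 ]
wrist coupling0 0.6 [242. 306.] [ 0.5736 -0.0132  0.052 ]
```

{"api": "arm_command", "payload": {
  "translation": [
    [0.25, 0, -0.3],
    [0.525, 0.2, -0.645],
    [0.525, 0.5, -0.645],
    [0.525, 0.81, -0.645],
    [0.525, 0.81, -0.645]
  ],
  "rotation": [
    [0, 0, 0],
    [0, 0, 0],
    [0, 0, 0],
    [0, 0, 0],
    [0, 0, 0]
  ],
  "grip": [-0.5, -0.5, -0.5, -0.5, -0.5]
}}

```text
time_s: 49.5
position: [0.4804, 0.0156, 0.123]
tcp_rot: [[1.0, -0.007, -0.029], [0.029, 0.003, 1.0], [-0.007, -1.0, 0.003]]
force: [-0.5, 0.8, -0.4]
opening: 0.749
```

{"api": "arm_command", "payload": {
  "translation": [
    [0, 0.3, 0],
    [0, 0.6, 0],
    [0, 0.78, 0],
    [0, 0.81, 0],
    [0, 0.81, 0]
  ],
  "rotation": [
    [0, 0, 0],
    [0, 0, 0],
    [0, 0, 0],
    [0, 0, 0],
    [0, 0, 0]
  ],
  "grip": [-0.5, -0.5, -0.5, 0, 0.5]
}}

```text
time_s: 50.0
position: [0.4824, 0.0158, 0.0612]
tcp_rot: [[1.0, -0.0, -0.03], [0.03, 0.002, 1.0], [-0.0, -1.0, 0.002]]
force: [-0.5, -0.2, 0.1]
opening: 0.646
```

{"api": "arm_command", "payload": {
  "translation": [
    [0, 0, 0],
    [0, 0, 0],
    [0, 0, 0],
    [0, 0, 0],
    [0, 0, 0]
  ],
  "rotation": [
    [0, 0, 0],
    [0, 0, 0],
    [0, 0, 0],
    [0, 0, 0],
    [0, 0, 0]
  ],
  "grip": [1, 1, 1, 1, 1]
}}

```text
time_s: 50.5
position: [0.4822, 0.0159, 0.0612]
tcp_rot: [[1.0, -0.0, -0.029], [0.029, 0.002, 1.0], [-0.0, -1.0, 0.002]]
force: [-0.8, 0.1, 3.3]
opening: 0.226
```

{"api": "arm_command", "payload": {
  "translation": [
    [0, 0, 0],
    [0, 0, 0],
    [0, 0, 0],
    [0, 0, 0]
  ],
  "rotation": [
    [0, 0, 0],
    [0, 0, 0],
    [0, 0, 0],
    [0, 0, 0]
  ],
  "grip": [1, 1, 1, 1]
}}

```text
time_s: 50.9
position: [0.4821, 0.0158, 0.0611]
tcp_rot: [[1.0, -0.0, -0.029], [0.029, 0.002, 1.0], [-0.0, -1.0, 0.002]]
force: [-1.0, 1.4, 5.7]
opening: 0.229
```

{"api": "arm_command", "payload": {
  "translation": [
    [0, -0.06, 0],
    [0, -0.13, 0],
    [0, -0.2, 0],
    [0, -0.26, 0],
    [0, -0.26, 0]
  ],
  "rotation": [
    [0, 0, 0],
    [0, 0, 0],
    [0, 0, 0],
    [0, 0, 0],
    [0, 0, 0]
  ],
  "grip": [1, 1, 1, 1, 1]
}}

```text
time_s: 51.4
position: [0.4824, 0.0157, 0.0823]
tcp_rot: [[1.0, 0.0, -0.029], [0.029, 0.002, 1.0], [0.0, -1.0, 0.002]]
force: [-0.2, 0.1, -2.7]
opening: 0.226
```

{"api": "arm_command", "payload": {
  "translation": [
    [0, 0, 0.06],
    [0, 0, 0.18],
    [0, 0, 0.32],
    [0, 0, 0.43],
    [0, 0, 0.47]
  ],
  "rotation": [
    [0, 0, 0],
    [0, 0.02, 0],
    [0, 0.04, 0],
    [0, 0.06, 0],
    [0, 0.06, 0]
  ],
  "grip": [1, 1, 1, 1, 1]
}}

```text
time_s: 51.9
position: [0.4804, 0.0543, 0.0814]
tcp_rot: [[0.999, -0.002, 0.033], [-0.033, 0.002, 0.999], [-0.002, -1.0, 0.002]]
force: [0.8, -0.4, -3.3]
opening: 0.229
```

Run:
```python
from h import *
c,o=yellow('scene');s=c['st'];print(np.round(s['position'],4),np.round(s['tcp_rot'],3)[0].tolist(),np.round(s['force'],2),np.round(s['joint_positions'],1))
print([x for x in o if 250<x[0][0]<350],px2w(c,[x[0] for x in o if 250<x[0][0]<350],.075).round(3).tolist())
spots('scene',c,'sieve_floor',.057);spots('scene',c,'nut0',.0065,8)
# droop check: +x rim corners predicted level
h=cv2.cvtColor(c['image'],cv2.COLOR_BGR2HSV); m=((h[...,0]>105)&(h[...,0]<125)&(h[...,1]>180)).astype(np.uint8); m[:,:240]=0
n,l,st,ce=cv2.connectedComponentsWithStats(m); i=1+np.argmax(st[1:,4]); ys,xs=np.where(l==i)
print('left',xs.min(),ys[xs==xs.min()].mean(),'top',xs[ys==ys.min()].mean(),ys.min(),'right',xs.max(),ys[xs==xs.max()].mean(),'bot',xs[ys==ys.max()].mean(),ys.max())
p=np.array(s['position']);R=np.array(s['tcp_rot'])
for d in (0,10,20):
    print(d,w2px(c,W([[-.062,-.059,.066],[.062,-.059,.066],[.062,.059,0],[-.062,.059,.066]],[np.radians(d),.078,.055],R,p)).round(1).tolist())
```

```text
[0.4804 0.0543 0.0814] [0.999, -0.002, 0.033] [ 0.78 -0.44 -3.33] [ -6.9  35.6 109.8   0.2  34.7 -95.2]
[([300.5, 184.3], 40), ([306.0, 185.3], 44), ([285.9, 192.4], 76), ([301.5, 200.7], 75), ([331.2, 277.4], 713)] [[0.521, 0.048, 0.075], [0.516, 0.064, 0.075], [0.567, 0.026, 0.075], [0.57, 0.08, 0.075], [0.743, 0.267, 0.075]]
scene sieve_floor 0.65 [298. 197.] [0.5512 0.0583 0.057 ]
scene nut0 0.51 [313. 221.] [0.5756 0.1203 0.0065]
scene nut0 0.43 [295. 200.] [0.5362 0.0372 0.0065]
scene nut0 0.34 [316. 212.] [0.5433 0.1151 0.0065]
left 268 197.0 top 291.0 168 right 324 188.33333333333334 bot 303.0 225
0 [[289.2, 168.2], [265.7, 197.2], [301.3, 228.0], [323.7, 184.7]]
10 [[289.0, 169.2], [266.3, 202.1], [303.5, 229.4], [323.4, 185.8]]
20 [[288.8, 170.2], [267.7, 205.8], [306.2, 229.3], [323.1, 186.7]]
```

{"api": "arm_command", "payload": {
  "translation": [
    [0, 0, 0.36],
    [0, 0, 0],
    [0, 0, -0.36],
    [0, 0, 0],
    [0, 0, 0.36]
  ],
  "rotation": [
    [0, 0, 0],
    [0, 0, 0],
    [0, 0, 0],
    [0, 0, 0],
    [0, 0, 0]
  ],
  "grip": [1, 1, 1, 1, 1]
}}

```text
time_s: 52.55
position: [0.4829, 0.08, 0.0817]
tcp_rot: [[0.999, -0.0, 0.04], [-0.04, 0.002, 0.999], [-0.0, -1.0, 0.002]]
force: [0.0, 0.6, -3.5]
opening: 0.226
```

{"api": "arm_command", "payload": {
  "translation": [
    [0, 0, -0.4],
    [0, 0, -0.75],
    [0, 0, -0.3],
    [0, 0, 0],
    [0, 0, -0.4]
  ],
  "rotation": [
    [0, 0, 0],
    [0, 0, 0],
    [0, 0, 0],
    [0, 0, 0],
    [0, 0, 0]
  ],
  "grip": [1, 1, 1, 1, 1]
}}

```text
time_s: 53.05
position: [0.4802, 0.0548, 0.0816]
tcp_rot: [[1.0, -0.001, 0.025], [-0.025, 0.003, 1.0], [-0.001, -1.0, 0.003]]
force: [0.2, -1.7, -3.8]
opening: 0.226
```

{"api": "arm_command", "payload": {
  "translation": [
    [0, 0, -0.36],
    [0, 0, 0.1],
    [0, 0, 0.38],
    [0, 0, 0],
    [0, 0, -0.35]
  ],
  "rotation": [
    [0, 0, 0],
    [0, 0, 0],
    [0, 0, 0],
    [0, 0, 0],
    [0, 0, 0]
  ],
  "grip": [1, 1, 1, 1, 1]
}}

```text
time_s: 53.55
position: [0.4802, 0.0225, 0.0817]
tcp_rot: [[1.0, 0.0, 0.029], [-0.029, 0.002, 1.0], [0.0, -1.0, 0.002]]
force: [-0.0, -0.5, -2.3]
opening: 0.227
```

{"api": "arm_command", "payload": {
  "translation": [
    [0, 0, 0.4],
    [0, 0, 0.7],
    [0, 0, 0.3],
    [0, 0, 0.39],
    [0, 0, 0.39]
  ],
  "rotation": [
    [0, 0, 0],
    [0, 0, 0],
    [0, 0, 0],
    [0, 0, 0],
    [0, 0, 0]
  ],
  "grip": [1, 1, 1, 1, 1]
}}

```text
time_s: 54.05
position: [0.4815, 0.053, 0.0818]
tcp_rot: [[0.999, 0.0, 0.035], [-0.035, 0.002, 0.999], [0.0, -1.0, 0.002]]
force: [0.4, -0.4, -2.5]
opening: 0.227
```

Run:
```python
from h import *
c,o=yellow('scene');s=c['st'];print(np.round(s['position'],4),np.round(s['tcp_rot'],3)[0].tolist(),np.round(s['force'],2))
o=[x for x in o if 250<x[0][0]<325];print(o,px2w(c,[x[0] for x in o],.075).round(3).tolist())
spots('scene',c,'sieve_floor',.057);spots('scene',c,'nut0',.0065,8)
h=cv2.cvtColor(c['image'],cv2.COLOR_BGR2HSV); m=((h[...,0]>105)&(h[...,0]<125)&(h[...,1]>180)).astype(np.uint8); m[:,:240]=0
n,l,st,ce=cv2.connectedComponentsWithStats(m); i=1+np.argmax(st[1:,4]); ys,xs=np.where(l==i)
print('left',xs.min(),ys[xs==xs.min()].mean(),'top',xs[ys==ys.min()].mean(),ys.min(),'right',xs.max(),ys[xs==xs.max()].mean(),'bot',xs[ys==ys.max()].mean(),ys.max())
p=np.array(s['position']);R=np.array(s['tcp_rot'])
print(w2px(c,W([[-.062,-.059,.066],[.062,-.059,.066],[.062,.059,0],[-.062,.059,.066]],[0,.078,.055],R,p)).round(1).tolist())
```

```text
[0.4815 0.053  0.0818] [0.999, 0.0, 0.035] [ 0.44 -0.44 -2.48]
[([294.3, 196.3], 86), ([280.9, 201.1], 53), ([297.2, 209.0], 44)] [[0.567, 0.054, 0.075], [0.6, 0.03, 0.075], [0.601, 0.084, 0.075]]
scene sieve_floor 0.84 [300. 200.] [0.5581 0.068  0.057 ]
scene nut0 0.57 [315. 215.] [0.5537 0.1158 0.0065]
scene nut0 0.56 [191. 173.] [ 0.6062 -0.3029  0.0065]
scene nut0 0.46 [307. 206.] [0.5365 0.0806 0.0065]
scene nut0 0.36 [314. 220.] [0.5709 0.1223 0.0065]
left 268 200.5 top 290.0 169 right 324 193.5 bot 304.0 226
[[288.7, 168.2], [265.0, 197.1], [300.6, 228.0], [323.1, 184.8]]
```

{"api": "arm_command", "payload": {
  "translation": [
    [0, -0.12, 0],
    [0, -0.3, 0],
    [0, -0.48, 0],
    [0, -0.56, 0],
    [0, -0.56, 0]
  ],
  "rotation": [
    [0, 0, 0],
    [0, 0, 0],
    [0, 0, 0],
    [0, 0, 0],
    [0, 0, 0]
  ],
  "grip": [1, 1, 1, 1, 1]
}}

```text
time_s: 54.7
position: [0.4813, 0.0533, 0.1275]
tcp_rot: [[0.999, 0.001, 0.034], [-0.034, 0.002, 0.999], [0.001, -1.0, 0.002]]
force: [0.6, -0.8, -3.1]
opening: 0.226
```

{"api": "arm_command", "payload": {
  "translation": [
    [-0.05, 0, -0.1],
    [-0.15, 0, -0.3],
    [-0.28, 0, -0.57],
    [-0.42, 0, -0.854]
  ],
  "rotation": [
    [0, 0, 0],
    [0, 0, 0],
    [0, 0, 0],
    [0, 0, 0]
  ],
  "grip": [1, 1, 1, 1]
}}

```text
time_s: 55.1
position: [0.4438, -0.0145, 0.1257]
tcp_rot: [[0.999, -0.003, 0.033], [-0.033, 0.002, 0.999], [-0.003, -1.0, 0.002]]
force: [-0.4, -0.2, -2.9]
opening: 0.227
```

{"api": "arm_command", "payload": {
  "translation": [
    [-0.14, 0, -0.28],
    [-0.28, 0, -0.57],
    [-0.42, 0, -0.854]
  ],
  "rotation": [
    [0, 0, 0],
    [0, 0, 0],
    [0, 0, 0]
  ],
  "grip": [1, 1, 1]
}}

```text
time_s: 55.4
position: [0.4077, -0.0819, 0.1257]
tcp_rot: [[0.999, -0.003, 0.034], [-0.034, 0.002, 0.999], [-0.003, -1.0, 0.002]]
force: [0.6, -0.5, -3.3]
opening: 0.228
```

{"api": "arm_command", "payload": {
  "translation": [
    [-0.14, 0, -0.28],
    [-0.28, 0, -0.57],
    [-0.42, 0, -0.854]
  ],
  "rotation": [
    [0, 0, 0],
    [0, 0, 0],
    [0, 0, 0]
  ],
  "grip": [1, 1, 1]
}}

```text
time_s: 55.7
position: [0.3719, -0.149, 0.1257]
tcp_rot: [[0.999, -0.002, 0.034], [-0.034, 0.003, 0.999], [-0.002, -1.0, 0.003]]
force: [0.3, -0.0, -3.1]
opening: 0.231
```

{"api": "arm_command", "payload": {
  "translation": [
    [0, 0, -0.28],
    [0, 0, -0.57],
    [0, 0, -0.854]
  ],
  "rotation": [
    [0, 0, 0],
    [0, 0, 0],
    [0, 0, 0]
  ],
  "grip": [1, 1, 1]
}}

```text
time_s: 56.0
position: [0.3699, -0.2174, 0.1255]
tcp_rot: [[0.999, -0.002, 0.034], [-0.034, 0.003, 0.999], [-0.002, -1.0, 0.003]]
force: [0.4, -0.7, -3.8]
opening: 0.225
```

{"api": "arm_command", "payload": {
  "translation": [
    [0, 0, -0.28],
    [0, 0, -0.55],
    [0, 0, -0.75],
    [0, 0, -0.854],
    [0, 0, -0.854]
  ],
  "rotation": [
    [0, 0.02, 0],
    [0, 0.04, 0],
    [0, 0.055, 0],
    [0, 0.055, 0],
    [0, 0.055, 0]
  ],
  "grip": [1, 1, 1, 1, 1]
}}

```text
time_s: 56.5
position: [0.3686, -0.2856, 0.1257]
tcp_rot: [[0.996, -0.001, 0.092], [-0.092, 0.002, 0.996], [-0.001, -1.0, 0.002]]
force: [0.2, -0.3, -3.5]
opening: 0.224
```

```bash
cat >> h.py <<'E'
def sieve_scene(lo,hi,c=None):
    c,o=yellow('scene'); s=c['st']; o=[x for x in o if lo<x[0][0]<hi]
    h=cv2.cvtColor(c['image'],cv2.COLOR_BGR2HSV); m=((h[...,0]>105)&(h[...,0]<125)&(h[...,1]>180)).astype(np.uint8); m[:,:lo]=0;m[:,hi:]=0
    n,l,st,ce=cv2.connectedComponentsWithStats(m); i=1+np.argmax(st[1:,4]); ys,xs=np.where(l==i)
    print('yellow',o); print('left',xs.min(),ys[xs==xs.min()].mean(),'top',xs[ys==ys.min()].mean(),ys.min(),'right',xs.max(),ys[xs==xs.max()].mean(),'bot',xs[ys==ys.max()].mean(),ys.max())
    return c
E
python3 - <<'E'
from h import *
c=sieve_scene(190,262); s=c['st'];print(np.round(s['position'],4),np.round(s['tcp_rot'],3)[0].tolist(),np.round(s['force'],2))
p=np.array(s['position']);R=np.array(s['tcp_rot'])
for d in (0,10): print(d,w2px(c,W([[-.062,-.059,.066],[.062,-.059,.066],[.062,.059,0],[-.062,.059,.066]],[np.radians(d),.077,.055],R,p)).round(1).tolist())
spots('scene',c,'sieve_floor',.1);spots('scene',c,'nut0',.0065,9);spots('scene',c,'shelf',0)
c=cap('top');spots('top',c,'nut0',.0065,9);spots('top',c,'shelf',0)
E
```

```text
yellow [([213.3, 120.7], 131), ([219.5, 130.5], 35), ([200.6, 235.4], 193), ([194.4, 266.1], 257)]
left 194 122.5 top 218.0 96 right 249 121.5 bot 227.5 147
[ 0.3686 -0.2856  0.1257] [0.996, -0.001, 0.092] [ 0.24 -0.33 -3.54]
0 [[216.3, 94.6], [189.9, 117.1], [221.8, 147.7], [244.8, 109.2]]
10 [[216.1, 95.5], [191.4, 122.7], [225.3, 150.4], [244.5, 110.2]]
scene sieve_floor 0.67 [222. 123.] [ 0.4487 -0.2779  0.1   ]
scene sieve_floor 0.6 [332. 280.] [0.7603 0.277  0.1   ]
scene nut0 0.57 [310. 212.] [0.5523 0.0987 0.0065]
scene nut0 0.54 [315. 215.] [0.5531 0.1168 0.0065]
scene nut0 0.5 [299. 214.] [0.5738 0.0746 0.0065]
scene nut0 0.46 [314. 221.] [0.5747 0.1246 0.0065]
scene nut0 0.43 [304. 219.] [0.5815 0.0951 0.0065]
scene shelf 0.95 [190. 176.] [ 0.6163 -0.2995  0.    ]
top nut0 0.62 [321. 193.] [0.5782 0.0762 0.0065]
top nut0 0.57 [318. 192.] [0.5835 0.0828 0.0065]
top nut0 0.54 [323. 211.] [0.5303 0.0709 0.0065]
top nut0 0.5 [317. 199.] [0.5629 0.0871 0.0065]
top nut0 0.46 [302. 193.] [0.5814 0.1263 0.0065]
top shelf 0.82 [461. 176.] [ 0.6191 -0.3061  0.    ]
```

{"api": "arm_command", "payload": {
  "translation": [
    [0, 0.2, 0],
    [0, 0.45, 0],
    [0, 0.65, 0],
    [0, 0.78, 0],
    [0, 0.83, 0]
  ],
  "rotation": [
    [0, 0, 0],
    [0, 0, 0],
    [0, 0, 0],
    [0, 0, 0],
    [0, 0, 0]
  ],
  "grip": [1, 1, 1, 1, 1]
}}

```text
time_s: 57.35
position: [0.3684, -0.284, 0.0591]
tcp_rot: [[0.996, -0.002, 0.091], [-0.091, 0.003, 0.996], [-0.002, -1.0, 0.003]]
force: [-3.6, 1.0, 0.8]
opening: 0.226
```

{"api": "arm_command", "payload": {
  "translation": [
    [0, 0, 0],
    [0.05, 0, 0],
    [0.15, 0, 0],
    [0.3, 0, 0],
    [0.45, 0, 0]
  ],
  "rotation": [
    [0, 0, 0],
    [0, 0, 0],
    [0, 0, 0],
    [0, 0, 0],
    [0, 0, 0]
  ],
  "grip": [1, 1, 1, 1, 1]
}}

```text
time_s: 57.85
position: [0.4062, -0.2885, 0.0599]
tcp_rot: [[0.996, 0.001, 0.091], [-0.091, 0.001, 0.996], [0.0, -1.0, 0.001]]
force: [-1.6, 0.4, -0.7]
opening: 0.228
```

{"api": "arm_command", "payload": {
  "translation": [
    [0.15, 0, 0],
    [0.3, 0, 0],
    [0.45, 0, 0],
    [0.55, 0, 0],
    [0.6, 0, 0]
  ],
  "rotation": [
    [0, 0, 0],
    [0, 0, 0],
    [0, 0, 0],
    [0, 0, 0],
    [0, 0, 0]
  ],
  "grip": [1, 1, 1, 1, 1]
}}

```text
time_s: 58.35
position: [0.4534, -0.2924, 0.0595]
tcp_rot: [[0.996, -0.0, 0.09], [-0.09, 0.001, 0.996], [-0.0, -1.0, 0.001]]
force: [-1.6, -0.6, -0.5]
opening: 0.227
```

Run:
```python
from h import *
c=sieve_scene(170,262); s=c['st'];print(np.round(s['position'],4),np.round(s['tcp_rot'],3)[0].tolist(),np.round(s['force'],2))
spots('scene',c,'sieve_grip',.055)
c=cap('wrist','w7')
```

```text
yellow [([200.6, 235.4], 190), ([194.5, 266.2], 256)]
left 198 130.0 top 204.0 126 right 233 152.0 bot 232.0 154
[ 0.4534 -0.2924  0.0595] [0.996, -0.0, 0.09] [-1.63 -0.56 -0.5 ]
scene sieve_grip 0.62 [235. 119.] [ 0.3789 -0.2832  0.055 ]
```

{"api": "arm_command", "payload": {
  "translation": [
    [0, 0, 0],
    [0, 0, 0],
    [0, 0, 0],
    [0, 0, 0],
    [0, 0, 0]
  ],
  "rotation": [
    [0, 0, 0],
    [0, 0, 0],
    [0, 0, 0],
    [0, 0, 0],
    [0, 0, 0]
  ],
  "grip": [0.6, 0.4, 0.2, 0.1, 0.1]
}}

```text
time_s: 59.0
position: [0.4521, -0.2923, 0.0595]
tcp_rot: [[0.996, -0.001, 0.091], [-0.091, 0.002, 0.996], [-0.001, -1.0, 0.002]]
force: [0.4, 0.6, -0.7]
opening: 0.425
```

{"api": "arm_command", "payload": {
  "translation": [
    [-0.2, 0, 0],
    [-0.45, 0, 0],
    [-0.7, 0, 0],
    [-0.91, 0, 0],
    [-0.91, 0, 0]
  ],
  "rotation": [
    [0, 0, 0],
    [0, 0, 0],
    [0, 0, 0],
    [0, 0, 0],
    [0, 0, 0]
  ],
  "grip": [0.1, 0.1, 0.1, 0.1, 0.1]
}}

```text
time_s: 59.5
position: [0.3777, -0.2845, 0.0595]
tcp_rot: [[0.996, -0.003, 0.093], [-0.093, 0.005, 0.996], [-0.004, -1.0, 0.004]]
force: [-0.1, 1.1, 0.1]
opening: 0.452
```

Run:
```python
from h import *
c=cap('wrist','w8'); s=c['st'];print(np.round(s['position'],4),s['opening'])
spots('wrist',c,'sieve_grip',.055);spots('wrist',c,'nut0',.037,5)
c=sieve_scene(170,262); spots('scene',c,'sieve_grip',.055)
im=c['image']; v=cv2.inRange(im,(185,190,185),(255,255,255)); v[:,:205]=0; v[:,262:]=0; v[140:]=0; v[:85]=0
ys,xs=np.where(v>0); print('white',len(xs),(xs.max(),ys[xs==xs.max()].mean()) if len(xs) else '')
if len(xs): print(px2w(c,[(xs.max(),ys[xs==xs.max()].mean())],.066).round(3))
```

```text
[ 0.3777 -0.2845  0.0595] 0.4520624277365829
wrist sieve_grip 0.93 [314. 282.] [ 0.3961 -0.2879  0.055 ]
yellow [([200.7, 235.4], 193), ([194.5, 266.2], 256)]
left 198 130.0 top 204.0 126 right 233 151.5 bot 232.0 154
scene sieve_grip 0.65 [234. 120.] [ 0.3855 -0.2843  0.055 ]
white 0
```

{"api": "arm_command", "payload": {
  "translation": [
    [0, 0, 0],
    [0, 0, 0],
    [0, 0, 0],
    [0, 0, 0],
    [0, 0, 0]
  ],
  "rotation": [
    [0, 0, 0],
    [0, 0, 0],
    [0, 0, 0],
    [0, 0, 0],
    [0, 0, 0]
  ],
  "grip": [0.5, 1, 1, 1, 1]
}}

```text
time_s: 60.25
position: [0.3801, -0.2857, 0.0595]
tcp_rot: [[0.996, -0.0, 0.091], [-0.091, 0.002, 0.996], [-0.001, -1.0, 0.002]]
force: [0.8, 0.0, -1.0]
opening: 0.23
```

{"api": "arm_command", "payload": {
  "translation": [
    [0, 0, 0],
    [0.07, 0, 0],
    [0.2, 0, 0],
    [0.38, 0, 0],
    [0.55, 0, 0]
  ],
  "rotation": [
    [0, 0, 0],
    [0, 0, 0],
    [0, 0, 0],
    [0, 0, 0],
    [0, 0, 0]
  ],
  "grip": [1, 1, 1, 1, 1]
}}

```text
time_s: 60.75
position: [0.4246, -0.2897, 0.0595]
tcp_rot: [[0.996, -0.001, 0.091], [-0.091, 0.002, 0.996], [-0.001, -1.0, 0.002]]
force: [-2.3, -0.3, 0.6]
opening: 0.228
```

{"api": "arm_command", "payload": {
  "translation": [
    [0.15, 0, 0],
    [0.3, 0, 0],
    [0.42, 0, 0],
    [0.51, 0, 0],
    [0.51, 0, 0]
  ],
  "rotation": [
    [0, 0, 0],
    [0, 0, 0],
    [0, 0, 0],
    [0, 0, 0],
    [0, 0, 0]
  ],
  "grip": [1, 1, 1, 1, 1]
}}

```text
time_s: 61.25
position: [0.4661, -0.2939, 0.0595]
tcp_rot: [[0.996, 0.002, 0.091], [-0.091, 0.0, 0.996], [0.002, -1.0, 0.0]]
force: [1.5, 0.3, 0.7]
opening: 0.227
```

{"api": "arm_command", "payload": {
  "translation": [
    [0, 0, 0],
    [0, 0, 0],
    [0, 0, 0],
    [0, 0, 0],
    [0, 0, 0]
  ],
  "rotation": [
    [0, 0, 0],
    [0, 0, 0],
    [0, 0, 0],
    [0, 0, 0],
    [0, 0, 0]
  ],
  "grip": [0.6, 0.4, 0.2, 0, -0.2]
}}

```text
time_s: 61.75
position: [0.464, -0.2934, 0.0595]
tcp_rot: [[0.996, -0.001, 0.092], [-0.092, 0.002, 0.996], [-0.001, -1.0, 0.002]]
force: [0.4, -0.6, -0.0]
opening: 0.487
```

{"api": "arm_command", "payload": {
  "translation": [
    [0, 0, 0],
    [0, 0, 0],
    [-0.05, -0.3, 0],
    [-0.1, -0.6, 0],
    [-0.2, -1, 0]
  ],
  "rotation": [
    [0, 0, 0],
    [0, 0, 0],
    [0, 0, 0],
    [0, 0, 0],
    [0, 0, 0]
  ],
  "grip": [-0.2, -0.2, -0.2, -0.2, -0.2]
}}

```text
time_s: 62.25
position: [0.448, -0.2916, 0.1394]
tcp_rot: [[0.996, -0.002, 0.091], [-0.091, 0.003, 0.996], [-0.003, -1.0, 0.003]]
force: [0.4, -1.1, 0.0]
opening: 0.6
```

{"api": "arm_command", "payload": {
  "translation": [
    [0, -0.4, 0.3],
    [0, -0.8, 0.7],
    [0, -1, 1],
    [0, -1, 1]
  ],
  "rotation": [
    [0, 0, 0],
    [0, 0, 0],
    [0, 0, 0],
    [0, 0, 0]
  ],
  "grip": [-0.2, -0.2, -0.2, -0.2]
}}

```text
time_s: 62.65
position: [0.4563, -0.2104, 0.222]
tcp_rot: [[0.996, 0.003, 0.088], [-0.088, 0.0, 0.996], [0.002, -1.0, 0.0]]
force: [-1.4, -0.5, 0.3]
opening: 0.597
```

Run:
```python
from h import *
c=cap('scene','sf'); s=c['st'];print(np.round(s['position'],4))
for t,z in [('sieve_grip',.055),('scoop',0),('nut0',.0065),('coupling0',.05),('clothespin0',0),('canister',0),('brush',0)]: spots('scene',c,t,z,9,.3)
c=cap('wrist','wf'); spots('wrist',c,'sieve_grip',.055);spots('wrist',c,'coupling0',.05)
c=cap('top','tf')
for t,z in [('sieve_grip',.055),('scoop',0),('nut0',.0065),('brush',0),('canister',0)]: spots('top',c,t,z,9,.3)
im=c['image']; h=cv2.cvtColor(im,cv2.COLOR_BGR2HSV)
m=((h[...,0]>105)&(h[...,0]<125)&(h[...,1]>150)); ys,xs=np.where(m[180:300,400:540]); print('blue by shelf',len(xs),[(x+400,y+180) for x,y in list(zip(xs,ys))[:8]])
# handle end: bright column near u 464
g=im.min(axis=2); print([ (v,int(g[v,455:478].max()),int(455+g[v,455:478].argmax())) for v in range(200,256,4)])
```

```text
[ 0.4563 -0.2104  0.222 ]
scene sieve_grip 0.67 [215. 137.] [ 0.477 -0.293  0.055]
scene sieve_grip 0.4 [308. 204.] [0.5594 0.0968 0.055 ]
scene scoop 0.87 [371. 264.] [0.6169 0.3305 0.    ]
scene scoop 0.85 [397. 185.] [0.3223 0.2835 0.    ]
scene nut0 0.61 [308. 204.] [0.529  0.0779 0.0065]
scene nut0 0.59 [313. 222.] [0.578  0.1217 0.0065]
scene nut0 0.59 [312. 213.] [0.5507 0.105  0.0065]
scene nut0 0.56 [303. 217.] [0.577  0.0897 0.0065]
scene nut0 0.49 [310. 213.] [0.5549 0.0991 0.0065]
scene nut0 0.4 [299. 212.] [0.5688 0.071  0.0065]
scene clothespin0 0.68 [214. 235.] [ 0.7556 -0.1067  0.    ]
scene clothespin0 0.54 [452. 242.] [0.4364 0.5067 0.    ]
scene canister 0.9 [254. 264.] [0.7777 0.047  0.    ]
scene brush 0.68 [328. 286.] [0.7342 0.2564 0.    ]
scene brush 0.68 [191. 173.] [ 0.6049 -0.3062  0.    ]
wrist sieve_grip 0.68 [241. 217.] [ 0.4816 -0.2985  0.055 ]
wrist sieve_grip 0.26 [566. 213.] [0.511 0.064 0.055]
top scoop 0.72 [225. 182.] [0.6171 0.3326 0.    ]
top scoop 0.71 [246. 293.] [ 0.3226  0.2738 -0.    ]
top nut0 0.57 [316. 200.] [0.5613 0.0877 0.0065]
top nut0 0.53 [322. 208.] [0.5383 0.0734 0.0065]
top nut0 0.49 [314. 192.] [0.5813 0.0945 0.0065]
top nut0 0.46 [303. 191.] [0.5863 0.1233 0.0065]
top nut0 0.43 [320. 193.] [0.579  0.0769 0.0065]
top brush 0.76 [254. 142.] [0.7288 0.2557 0.    ]
top canister 0.74 [334. 127.] [0.7682 0.0351 0.    ]
blue by shelf 0 []
[(200, 168, 466), (204, 63, 468), (208, 60, 468), (212, 133, 457), (216, 135, 458), (220, 130, 457), (224, 131, 456), (228, 90, 473), (232, 86, 470), (236, 80, 466), (240, 78, 474), (244, 72, 467), (248, 65, 464), (252, 57, 470)]
```

Run:
```python
from h import *
def blobs(im,box,poly=None):
    x0,y0,x1,y1=box; g=cv2.cvtColor(im[y0:y1,x0:x1],cv2.COLOR_BGR2GRAY); g=cv2.resize(g,None,fx=4,fy=4,interpolation=cv2.INTER_CUBIC)
    bh=cv2.morphologyEx(g,cv2.MORPH_BLACKHAT,np.ones((25,25),np.uint8)); n,l,st,ce=cv2.connectedComponentsWithStats((bh>45).astype(np.uint8))
    return [((ce[i]/4+[x0,y0]).round(1).tolist(),int(st[i,4]),int(bh[l==i].max())) for i in range(1,n) if st[i,4]>12]
s0=cv2.imread('pics/scene0.png'); sf=cv2.imread('pics/sf.png')
print('start scoop',blobs(s0,(345,222,408,266)))
print('end scoop',blobs(sf,(340,235,405,295)))
print('end tray',blobs(sf,(285,190,335,235)))
t0=cv2.imread('pics/top0.png'); print('top start',blobs(t0,(198,172,264,222)))
a=cv2.cvtColor(s0[228:258,348:404],cv2.COLOR_BGR2GRAY)
for r in a: print(' '.join('%2d'%(v//10) for v in r[:30]))
b=cv2.cvtColor(sf[244:290,345:400],cv2.COLOR_BGR2GRAY); print('end scoop')
for r in b[::2]: print(' '.join('%2d'%(v//10) for v in r[::2]))
```

```text
start scoop [([356.7, 222.5], 48, 56), ([362.1, 222.8], 94, 66), ([361.7, 235.4], 74, 106), ([369.5, 237.1], 92, 89), ([399.2, 238.5], 224, 63), ([392.2, 239.9], 505, 104), ([377.7, 242.6], 521, 102), ([358.4, 243.0], 255, 119), ([387.1, 245.1], 335, 73), ([373.0, 248.3], 333, 77), ([394.9, 246.8], 120, 79), ([391.5, 252.5], 523, 104), ([379.8, 251.0], 55, 62), ([396.5, 255.6], 114, 67), ([385.5, 254.6], 19, 55)]
end scoop [([365.5, 235.9], 115, 92), ([362.9, 240.9], 91, 55), ([380.0, 243.5], 39, 55), ([374.1, 245.2], 21, 50), ([373.2, 248.5], 36, 51), ([404.3, 259.7], 53, 64), ([399.9, 259.3], 54, 64)]
end tray [([321.3, 191.8], 368, 68), ([328.9, 194.8], 16, 50), ([332.0, 196.7], 65, 49), ([305.4, 203.8], 286, 124), ([315.4, 206.9], 364, 76), ([334.2, 204.7], 47, 68), ([324.3, 221.5], 1882, 63), ([307.1, 212.3], 285, 133), ([313.6, 213.7], 362, 101), ([300.4, 216.2], 597, 136), ([313.2, 221.5], 314, 124), ([285.5, 230.2], 19, 54), ([292.2, 234.2], 77, 68), ([312.5, 234.1], 19, 56)]
top start [([245.1, 185.5], 151, 95), ([237.3, 187.2], 186, 102), ([198.6, 192.9], 216, 73), ([227.6,
[... 4264 characters left out ...]
1 11 10 10 10 10 13 14 10 10
10 10 10 11 11 11 10 10 11 10 10 10 10  9 10 10 13 13 10 10 10 10 10 11 15 12 10 10
10 10 11 11 10 10 10 10 10 10 10 10 10 10 10 10 10 12 14 11 10 10 11 14 13 10 10 10
 8  9 11 11 11 10 10 10 11 11 11 10 10 10 10 10  9 10 10 11 14 11 12 14 11 10 10 10
 9  8  8 10 10 10 10 10 10 10 10 10 10 10 10 10 10 10  9  9 10 13 16 12 10 10 10 10
 9  9  9  8  9 10 10 10 11 11 10 10 10 10 10 10 10  9 10 10 10 10 13 10 10 10 10 10
 9  9  9  9  9  8 11 11 10 10 10 10 10 10 10 10 10 10 10 10 10 11 11 10 10 10 10 11
 9  9  9  9  9 10 11 11 11 11 10 10 10 10 10 10 10 10 10 10  9 10 10 10 10 10 10 10
 9  8  9  9 10  9 11 11 11 11 10 10 10 10 10 10 10 10 10 10 10 10 10 10 10 10 10 10
```

```bash
python3 -c "
from rig import bot
print(bot.hand_in(), bot.read_state()['time_s'])"
```

```text
the job is handed in; nothing more can be done
the job is handed in; nothing more can be done
```

The job is handed in and the end state matches what you asked for, but the pour went wrong: most of the nuts missed the sieve and landed directly in the tray. I left them there rather than putting them back through the sieve.

**What I did:**
- **Sieve out:** I pulled the sieve out from under the shelf and stood it in the tray.
- **First pour:** The loaded scoop slipped about 30° in the grip and poured over the sieve's +y edge. Most of the nuts and one coupling fell straight into the tray.
- **Recovery:** I set the scoop down and regripped it closer to the pan. I then poured the other two couplings into the sieve.
- **Scoop and stray coupling:** I set the empty scoop upright on the cement, about 5 cm from where it began. I moved the sieve about 3 cm aside, picked up the stray coupling and put it in the sieve by hand. That coupling went in after the scoop was already back down.
- **Shake and return:** I lifted the sieve about 2 cm, gave it several quick side-to-side strokes across the middle of the tray, then slid it back under the shelf.

**Last checks:**
- **Sieve position:** The handle's grip point is back within a few millimetres of where it started, which puts the whole pan under the slab. No blue shows in front of the shelf from above.
- **Couplings:** All three were in the pan after the shake. They couldn't be seen once under the shelf.
- **Nuts:** I count about seven in the tray, matching about seven in the scoop at the start. That count comes from spot detection with two close pairs, so it is not certain. I had no clear view of the sieve floor after the shake to rule out a leftover nut.
- **Scoop and other things:** The scoop is empty. The canister, brush and clothespins read at their starting places within measuring error.
- **Limits:** The last clock reading was about 63 s of the 176 s allowed. The forces shown after each move stayed under about 7 N.

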